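Lock the hold-down bar over the well plate on the shaker

ROBOT

A 6-joint arm with a two-finger parallel gripper is mounted at the origin on the work surface. World frame = base frame: x ahead of the robot, y to its left, z up, the work surface at z = 0. Lengths are in mm, angles in rad, forces in N, time in s.
With the tool pointing down it reaches from about 350 to 775 mm from the base axis. Payload 7.3 kg.
Tool frame: the origin (TCP) lies midway between the tips of the shut fingers; the grasp point (between the pads) lies bot.tcp_to_grasp behind it (bot.tcp_to_grasp is the distance from the TCP to the grasp point, in mm); z points along the fingers, y is the direction in which the jaws open and shut (so a half turn about z gives the same grasp; the last joint's range is limited). The gripper opens to 92 mm and grips with 3 to 60 N. Pads are 19 mm wide; open, the fingers measure 130 mm over their backs; the gripper's body (75 mm by 190 mm) begins 47 mm behind the grasp point.
Start: joints at [1.053, 0.342, 1.524, -0, 1.275, -0.146], TCP at [190.716, 489.155, 226.741] pointing down, gripper open.
Joint ranges: [-2.53, 2.53], [-0.77, 2.02], [0.04, 2.7], [-1, 4.14], [0.28, 2.66], [-3.11, 3.11]. Speed limits (rad/s): [2.57, 2.57, 3.14, 3.14, 3.14, 3.14].

INTERFACE

Orientations are given as [roll, pitch, yaw] about the fixed x, y, z axes, in that order (R = Rz(yaw) Ry(pitch) Rx(roll)).
In Python, from plant import bot gives the robot as it stands.
- The arm moves only by the shell command python3 -m inch 'ROWS'. ROWS is JSON, one flat list of numbers, 7 for each row, row after row: the shift along the world's x, y, z in cm, then the turn, a rotation vector about the world's x, y, z in degrees, then the gripper command: -1 is shut, 1 is fully open, values between are in proportion. In form: [tx, ty, tz, ax, ay, az, fingers, tx, ty, tz, ax, ay, az, fingers, ...]. A call has exactly 5 rows; each row is the pose to reach, as a shift and turn from the pose measured when the call began; what a row does not reach only later rows make up. A row lasts 1/10 s, in which the tool goes at most 50 mm and 8.59 degrees, less where a joint would pass 70% of its speed; a pose out of reach is approached as far as the arm can. A call with a gripper value outside its range is refused whole. The fingers move at their own pace and stop on an object; the grip force is fixed at half the most. Time passes only in rows, so rows that repeat a pose let the fingers close, or fill a call up. It gives the time, the measured TCP pose, the force and the opening at its end, in the units of the state.
- bot.get_obs(): the state, without advancing time (a new reading comes with each control period).
- bot.capture(name): name is "side" or "top"; returns the picture (400x640x3 uint8, red, green, blue); there is no depth.
- bot.calibration(name): a dict with "fx", "fy", "cx", "cy" (pixels), "cam_to_world" (4x4, takes a point from camera to world coordinates). Camera axes: x right, y down, z forward; pixel columns grow to the right and rows downward; lengths in mm; the calibration is good to about 2 mm. A picture is of the moment at which its call begins. calibration takes no time and is no camera call.
- bot.close_job(): hands the job in, once; it reports no verdict.
The state is a dict: "time": time; "joint_positions": joint angles; "dq": joint speeds; "tau": joint torques, N m; "tool_pos": TCP position; "tcp_rot": TCP orientation; "contact_force": force on the tool from outside, world axes, zero at the start; "moment": the same for the moment, N m; "grip_width": finger opening in mm.
Only numpy, scipy, OpenCV 4.12 (cv2) and the standard library are available. Lean on these libraries where they do the work, as an engineer would, in place of code of your own. Each camera call takes 0.05 s, during which the arm holds its last target.

TASK

Fit the loose steel hold-down bar across the lidded well plate on the shaker: tilt it so that its oblong eye goes under the post's wide head, feel it up to the stem and bring it level, then press its thumb pad down until that end snaps home in the orange spring clip. Work gently: the post stands in a soft rubber bush and must barely lean, and nothing on the shaker may take more than about 30 N; leave the well plate in its nest and the spare plate where it lies.

Things in the scene. Friction and masses are not known exactly. Their poses are not given: they have to be found in the camera images.
- shaker: White microplate shaker, fixed; base 200x170 mm, aluminium platform 224x164 mm, its top 98 mm above the deck. Origin on the deck below the platform's centre; x from the post (-x, robot's side) to the spring clip (+x), z up. Delicate drive: over 30 N on it or on what it carries is damage.
- post_mid (a point): Middle of the post's slot in the platform, at saddle-top height: shaker x -74, z 118 mm; shaker's axes. The post's foot is clamped firmly up to 12 mm either way of here along shaker x, and where is not measured (y is exact): find the stem by feel or by eye.
- post (a joint): Lean of the post in its rubber bush, rad, 0 upright, + towards the clip; pivots at the platform's top, 1.5 N m/rad (2.5 N on the stem leans it 0.04); past 0.09 the bush tears. Its saddle, 16 (x) x 26 mm, tops out 118 mm above the deck (the bar rests on it), stem 12 mm dia. for the next 10 mm, then black oblong head 32 (along x) x 14 x 4 mm.
- clip (a point): Centre of the spring clip's ledge, where the pad end rests: shaker x +65, z 118 mm; shaker's axes. Two orange sprung jaws beside it (14 mm long in x, 34 mm above the platform) have sloping tops. A bar laid on them lies about 11 mm too high; 8 to 16 N down on its pad spreads them and it snaps onto the ledge, wherever it is lengthwise.
- bar_grip (a point): Grip point in the bar's blue lift tab, 27 mm above its underside; bar's axes: x from eye end to pad end, z up. Tab 34 (x) x 10 (y) mm, top 38 mm above underside, on a foot 40x16x4 mm: pinch its thickness. Steel bar 207 mm (x -95 to +112 from the tab) x 28 x 4 mm, about 0.16 kg, balanced near the tab; starts flat in a green tray (floor 3 mm), eye end towards the robot.
- bar_eye (a point): Centre of the bar's oblong eye, 74 mm from the tab to -x, 2 mm above the underside; bar's axes. 26.5 mm long x 19 wide, square ends, 8 mm of bar beyond it. Too short to pass the head level: with the pad end some 35 deg up its low edge goes under the head's -x end; only with that edge within 2.5 mm of the stem does its high edge swing down past the +x end.
- bar_pad (a point): Top of the bar at the middle of its blue thumb pad (22x24 mm), 98 mm from the tab along +x of the bar, 4 mm above the underside; bar's axes. When seated it is 122 mm above the deck.
- plate: Lidded clear well plate with orange-red wells, 86 (x) x 128 x 18 mm, loose in the nest in the middle of the platform, between 9 mm high corner brackets; the seated bar passes 2 mm over it. Origin: centre of its underside. Leave it there.
- six_well: Spare six-well plate, 128x86x18 mm, loose in the other green tray (trays 250x130x10 mm); origin: centre of its underside. Not needed.
Mind the look-alikes: they are no part of the job. What is shaped like the part that bears bar_grip but purple or yellow is not meant.

How it is judged (in metres and radians):
On the way, in this order (a step that is already met when the one before it is completed fails the run):
1. the bar is lifted out of its tray (height (world z) of bar_eye above 0.06 m), for 0.1 s.
2. the eye is round the post's stem, below the head (x of bar_eye in the frame of shaker between -0.0945 and -0.0535 m and y of bar_eye in the frame of shaker between -0.006 and 0.006 m and z of bar_eye in the frame of shaker between 0.112 and 0.1275 m), for 0.1 s.
At the end, for the whole second after the job is handed in: Bar level (2 deg) over the plate; eye round the stem under the head (centre within 20.5 mm along, 6 mm across of the slot middle, 2 mm of seated height 120 mm); pad end snapped into the clip (pad top within 3 mm of 122 mm, 8 mm of the centre line); plate within 6 mm of its start (x of bar_eye in the frame of shaker between -0.0945 and -0.0535 m and y of bar_eye in the frame of shaker between -0.006 and 0.006 m and z of bar_eye in the frame of shaker between 0.118 and 0.122 m and z of bar_pad in the frame of shaker between 0.119 and 0.125 m and y of bar_pad in the frame of shaker between -0.008 and 0.008 m and angle between bar_grip's own z axis and vertical below 0.035 rad and distance of plate from where it was at the start of the episode below 0.006 m); the robot touches nothing.
It fails at once if the post is pushed over by more than 0.09 rad, which tears its rubber bush (value of joint post above 0.09 rad or value of joint post below -0.09 rad).
It fails at once if more than 30 N on the shaker, its post, clip or plate nest (contact force between shaker and anything else above 30 N).
It fails at once if the well plate is pushed out of place (6 mm) (distance of plate from where it was at the start of the episode above 0.006 m).
It fails at once if the spare six-well plate is pushed more than 20 mm (distance of six_well from where it was at the start of the episode above 0.02 m).
It also fails if it takes over 72 s, if anything falls off the work surface, if the arm or the gripper's body presses on something with over 40 N, if the wrist force passes 120 N, or if a joint passes its speed limit or range.

## Working session

There is one attempt and no reset: what is moved stays moved. The work goes in short steps, Python scripts to look and compute and a shell command to move; the robot and the scene stay as the last step left them, time stands still between calls to the robot, and variables do not carry over. Pictures are saved under pics/ and viewed, and the job is handed in when it is done.

```bash
ls; mkdir -p pics; python3 - <<'E'
from plant import bot
import cv2,numpy as np
o=bot.get_obs();print(o);print(bot.tcp_to_grasp)
for n in("top","side"):
    im=bot.capture(n);cv2.imwrite(f"pics/{n}0.png",im[:,:,::-1])
    c=bot.calibration(n);print(n,c["fx"],c["fy"],c["cx"],c["cy"]);print(np.round(c["cam_to_world"],4))
E
```

```text
pics
{'time': 0.0, 'joint_positions': array([ 1.05304084e+00,  3.42704227e-01,  1.52503480e+00, -1.93596589e-05,
        1.27538370e+00, -1.46028846e-01]), 'dq': array([ 1.36879608e-04, -4.52924169e-05,  9.24303478e-04, -1.00590127e-03,
        1.62523852e-03,  1.48541713e-03]), 'tau': array([ 3.09417806e-05, -4.31236517e+01, -2.44215846e+01,  7.18052150e-02,
        5.60767134e-02, -1.30101571e-04]), 'tool_pos': array([190.485721  , 488.78180055, 226.04835239]), 'tcp_rot': array([-3.14007617e+00, -2.04327025e-04,  2.76987151e+00]), 'contact_force': array([-0.0127002 , -0.11483519,  0.21918022]), 'moment': array([0.01834163, 0.0144241 , 0.02197837]), 'grip_width': 91.62335689012193}
18.8
top 393.49101112549783 393.49101112549783 318.1271836738917 200.6102272524737
[[-1.7800000e-02 -9.9750000e-01  6.7700000e-02  3.4466020e+02]
 [-9.9980000e-01  1.8400000e-02  8.5000000e-03 -6.3428000e+00]
 [-9.7000000e-03 -6.7600000e-02 -9.9770000e-01  1.2965759e+03]
 [ 0.0000000e+00  0.0000000e+00  0.0000000e+00  1.0000000e+00]]
side 371.58957895542693 371.58957895542693 320.6280298864427 199.4163808028429
[[ 9.817000e-01 -1.162000e-01  1.508000e-01  2.897358e+02]
 [-1.904000e-01 -5.867000e-01  7.871000e-01 -8.095901e+02]
 [-3.000000e-03 -8.014000e-01 -5.981000e-01  6.949099e+02]
 [ 0.000000e+00  0.000000e+00  0.000000e+00  1.000000e+00]]
```

View pics/top0.png

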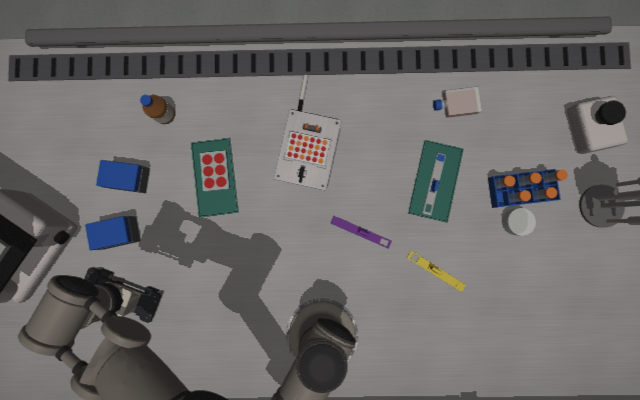

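View pics/side0.png

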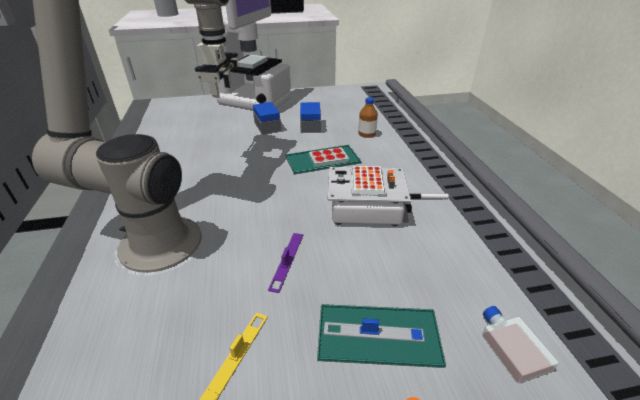

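The top view shows the shaker at about (308,150), with the post at (302,173) and the clip at (312,128). The bar lies in the right-hand tray at (436,185). The purple and yellow bars are decoys. I'll zoom in.

```bash
python3 - <<'E'
import cv2,numpy as np
t=cv2.imread("pics/top0.png");s=cv2.imread("pics/side0.png")
def z(im,x,y,w,h,k):return cv2.resize(im[y:y+h,x:x+w],None,fx=k,fy=k,interpolation=cv2.INTER_CUBIC)
a=z(t,268,100,80,100,6);b=z(t,400,135,70,100,6)
cv2.imwrite("pics/z1.png",np.hstack([a[:,:400],b[:,:400]]))
cv2.imwrite("pics/z2.png",z(s,315,155,140,80,5.7))
cv2.imwrite("pics/z3.png",z(s,310,295,140,80,5.7))
E
```

```text
(no output)
```

View pics/z1.png

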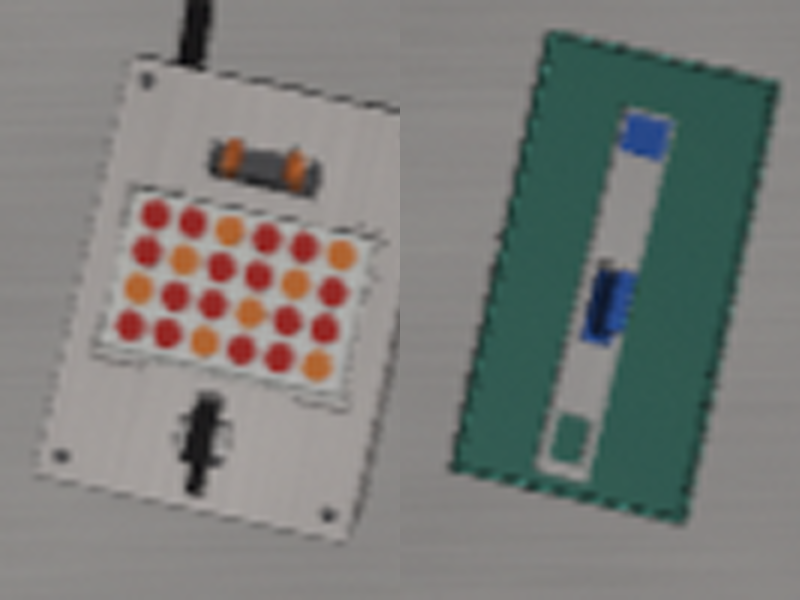

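View pics/z2.png

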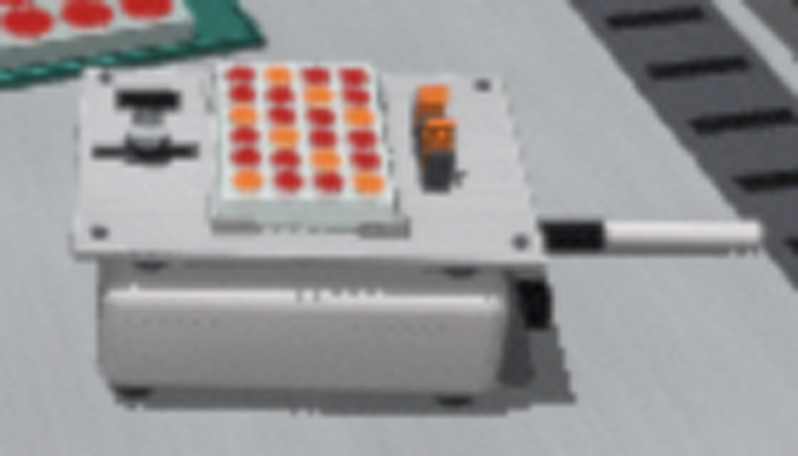

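View pics/z3.png

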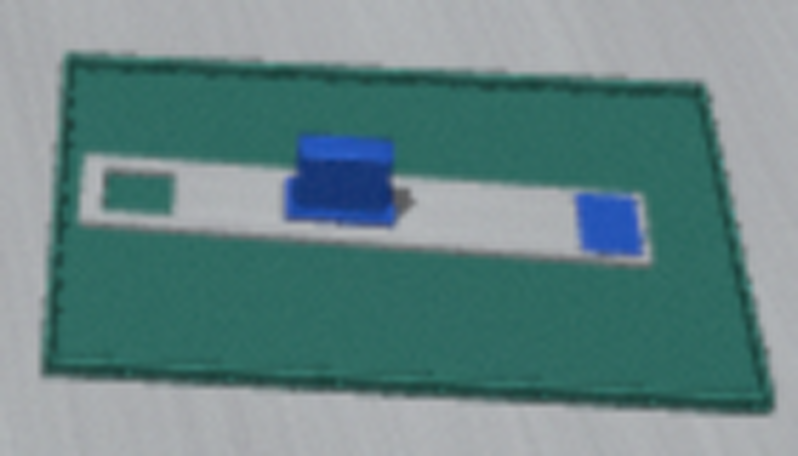

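```bash
cat > h.py <<'E'
from plant import bot
import cv2,numpy as np
def ray(n,u,v,z):
    c=bot.calibration(n);M=np.array(c["cam_to_world"])
    d=M[:3,:3]@np.array([(u-c["cx"])/c["fx"],(v-c["cy"])/c["fy"],1.0]);o=M[:3,3]
    return o+d*(z-o[2])/d[2]
def proj(n,p):
    c=bot.calibration(n);M=np.array(c["cam_to_world"]);q=M[:3,:3].T@(np.array(p)-M[:3,3])
    return np.array([c["cx"]+c["fx"]*q[0]/q[2],c["cy"]+c["fy"]*q[1]/q[2]])
def blobs(mask,off,minA=6,w=None):
    n,l,s,c=cv2.connectedComponentsWithStats(mask.astype(np.uint8))
    return [(c[i]+off,s[i]) for i in range(1,n) if s[i,4]>=minA]
E
python3 - <<'E'
from h import *
t=cv2.imread("pics/top0.png");s=cv2.imread("pics/side0.png")
for n,im,(x,y,w,h) in (("top",t,(405,138,60,85)),("side",s,(315,300,135,70))):
    c=im[y:y+h,x:x+w].astype(int);B,G,R=c[...,0],c[...,1],c[...,2]
    print(n,"blue")
    for p,q in blobs((B>1.5*G)&(B>60),(x,y)): print(p,q,ray(n,*p,7).round(1))
    m=((R>110)&(G>110)&(B>110))|((B>1.5*G)&(B>60))
    # only bar: keep comp inside tray
    k,l,st,cc=cv2.connectedComponentsWithStats(m.astype(np.uint8))
    for i in range(1,k):
        if st[i,4]>60: print("light",st[i],cc[i]+(x,y))
    green=(G>1.2*R)&(G>1.05*B)
    k,l,st,cc=cv2.connectedComponentsWithStats(green.astype(np.uint8),connectivity=4)
    for i in range(1,k):
        if st[i,4]>5: print("green",st[i]+np.array([x,y,0,0,0]),(cc[i]+(x,y)).round(2),ray(n,*(cc[i]+(x,y)),7).round(1),ray(n,*(cc[i]+(x,y)),3).round(1))
# shaker
for n,im,(x,y,w,h) in (("top",t,(272,105,70,90)),("side",s,(325,160,100,65))):
    c=im[y:y+h,x:x+w].astype(int);B,G,R=c[...,0],c[...,1],c[...,2]
    print(n,"orange")
    for p,q in blobs((R>1.6*B)&(R>120)&(G>0.4*R),(x,y),4): print(p.round(2),q,ray(n,*p,132).round(1))
    print("dark")
    for p,q in blobs((R<75)&(G<75)&(B<75),(x,y),4): print(p.round(2),q+np.array([x,y,0,0,0]),ray(n,*p,132).round(1),ray(n,*p,98).round(1))
E
```

```text
top blue
[440.2 157.3] [32 16  7  7 40] [ 568.  -400.6    7. ]
[434.55769231 185.42307692] [26 42  8 12 52] [ 475.1 -378.6    7. ]
light [   0    0   60   85 1959] [432.86932108 178.84430832]
light [ 18  16  21  61 401] [434.34912718 181.9201995 ]
green [ 409  140   54   82 2401] [435.76 179.93] [ 493.2 -383.2    7. ] [ 493.6 -384.4    3. ]
green [425 204   6   8  36] [427.64 207.69] [ 402.4 -353.2    7. ] [ 402.5 -354.3    3. ]
side blue
[369.42145594 326.13409962] [ 45  19  19  15 261] [ 479.2 -366.1    7. ]
[416.25961538 333.91346154] [ 96  29  12  11 104] [ 569.4 -402.7    7. ]
light [   0    0  135   70 2462] [389.26726239 330.58326564]
light [   9   19  100   22 1198] [375.28130217 330.60183639]
green [ 318  305  128   62 5256] [381.05 337.03] [ 495.2 -395.5    7. ] [ 496.4 -393.1    3. ]
green [329 326  11   6  63] [334.11 328.38] [ 404.4 -357.     7. ] [ 405.1 -354.3    3. ]
top orange
[306.18 125.09] [33 18  3  5 11] [651.9  35.4 132. ]
[316.92 127.17] [44 20  3  5 12] [644.9   3.3 132. ]
[305.79 138.  ] [32 31  5  5 19] [612.6  37.2 132. ]
[319.75 140.5 ] [47 34  2  4  4] [
[... 1451 characters left out ...]
6] [337 163  16   3  17] [531.9  86.3 132. ] [546.5 140.4  98. ]
[356.44 162.22] [354 162   7   2   9] [569.   89.4 132. ] [585.9 143.7  98. ]
[340.55 172.07] [336 171  10   4  29] [511.1  46.5 132. ] [524.4  98.2  98. ]
[340.32 181.11] [332 180  17   3  28] [499.9   2.4 132. ] [512.6  51.4  98. ]
[391.43 184.39] [390 182   4   6  23] [630.3 -39.6 132. ] [650.9   6.9  98. ]
[415.2  195.98] [410 194  11   5  51] [ 672.1 -101.4  132. ] [695.2 -58.6  98. ]
[395. 202.] [393 202   5   1   5] [ 612.5 -115.6  132. ] [632.  -73.7  98. ]
[406.64 211.86] [403 203   9  20 107] [ 626.4 -158.7  132. ] [ 646.7 -119.4   98. ]
[338.5 223.4] [336 223   6   2  10] [ 454.8 -168.6  132. ] [ 464.7 -129.9   98. ]
```

```bash
python3 - <<'E'
from h import *
T={'a':(147,80),'b':(62,456),'c':(328,515)}
for k,(u,v) in T.items(): print("top",k,ray("top",268+(u+.5)/6-.5,100+(v+.5)/6-.5,98).round(1))
for k,(u,v) in {'b':(105,77),'a':(482,85),'c':(98,232),'d':(520,241)}.items(): print("side",k,ray("side",315+(u+.5)/5.7-.5,155+(v+.5)/5.7-.5,98).round(1))
for z in(98,118,130):
  print(z,proj("top",(507,53,z)),proj("side",(507,53,z)))
# sub-pixel: well-dot centroid (plate), top & side
for n,(x,y,w,h) in (("top",(272,130,66,40)),("side",(350,164,40,30))):
    c=cv2.imread(f"pics/{n}0.png")[y:y+h,x:x+w].astype(int);B,G,R=c[...,0],c[...,1],c[...,2]
    m=(R>1.7*B)&(R>110); ys,xs=np.nonzero(m)
    print(n,xs.mean()+x,ys.mean()+y,ray(n,xs.mean()+x,ys.mean()+y,123).round(1), cv2.minAreaRect(np.c_[xs,ys].astype(np.float32)))
t=cv2.imread("pics/top0.png");s=cv2.imread("pics/side0.png")
print(t[162:186,294:312].mean(2).astype(int))
print(s[158:188,330:356].mean(2).astype(int))
E
```

```text
top a [700.1  79.8  98. ]
top b [505.3 125.9  98. ]
top c [472.4  -9.6  98. ]
side b [507.2 124.4  98. ]
side a [700.5  77.8  98. ]
side c [473.7 -11.4  98. ]
side d [668.7 -57.5  98. ]
98 [301.64753576 174.57698153] [338.30812345 181.01454909]
118 [301.306126   173.69168554] [338.48706424 175.1700828 ]
130 [301.09571606 173.14607992] [338.5963864  171.59946229]
top 306.81481481481484 147.93827160493828 [584.2  35.  123. ] ((34.80000305175781, 17.90000343322754), (36.010459899902344, 23.536958694458008), 12.528807640075684)
side 368.814332247557 177.1270358306189 [586.   19.2 123. ] ((22.0, 13.5), (21.0, 34.0), 90.0)
[[158 159 158 158 158 157 152 149 151 136 137 138 143 133 136 145 161 171]
 [159 158 158 159 159 158 156 157 157 154 155 152 147 148 152 151 144 136]
 [159 158 158 160 160 159 157 158 157 158 158 158 158 159 158 154 151 152]
 [160 158 160 160 159 158 140 104 104 105 129 158 160 160 159 159 161 158]
 [159 159 160 160 159 157 134  72  68  78  89 129 160 161 159 160 162 159]
 [159 160 160 160 159 148 108  35  34  36  65 125 161 160 159 161 162 160]
 [159 160 162 160 159 133
[... 3896 characters left out ...]
39  40  45
   70 114 184 196 189 181 210 179]
 [190 130 106 106 105 105 100  86  69  47  37  39  40  45  52  84  92  93
  105 133 187 198 191 180 208 154]
 [199 192 191 191 191 190 167 122 103  99  89  83  85  88 117 179 191 192
  194 195 200 201 200 182 208 178]
 [199 199 198 199 199 200 197 194 193 191 171 164 165 169 189 198 203 201
  203 203 201 201 203 181 212 204]
 [200 201 202 201 200 200 201 202 202 202 200 200 198 198 202 203 203 201
  202 199 201 201 199 181 212 211]
 [201 201 202 201 201 202 201 199 202 202 202 203 201 203 202 203 203 202
  201 201 202 200 190 182 213 195]
 [199 199 201 199 200 200 201 200 201 200 203 199 202 202 202 201 202 203
  201 200 199 198 189 186 213 204]]
```

```bash
python3 -m inch '[2.8,-4.1,0,0,0,1,0.3, 5.6,-8.2,0,0,0,2,0.3, 8.4,-12.3,0,0,0,3,0.3, 11.2,-16.4,0,0,0,4,0.3, 14,-20.5,0,0,0,5.4,0.3]'
```

```text
time: 0.6
tool_pos: [331.0, 282.1, 226.0]
tcp_rot: [-3.14, -0.0, 2.865]
contact_force: [0.8, 0.6, 0.3]
grip_width: 60.7
```

```bash
python3 -m inch '[1.8,-4.6,0,0,0,0,0.3, 3.6,-9.2,0,0,0,0,0.3, 5.4,-13.8,0,0,0,0,0.3, 7.2,-18.4,0,0,0,0,0.3, 9,-23,0,0,0,0,0.3]' && python3 -m inch '[0.6,-4.9,0,0,0,0,0.3, 1.2,-9.8,0,0,0,0,0.3, 1.8,-14.7,0,0,0,0,0.3, 2.4,-19.6,0,0,0,0,0.3, 3,-24.5,0,0,0,0,0.3]'
```

```text
time: 1.1
tool_pos: [421.2, 50.1, 225.9]
tcp_rot: [-3.14, -0.0, 2.865]
contact_force: [0.8, 0.5, 0.5]
grip_width: 59.7
time: 1.6
tool_pos: [450.9, -197.0, 225.7]
tcp_rot: [-3.14, -0.001, 2.865]
contact_force: [1.0, 0.3, 0.6]
grip_width: 59.5
```

```bash
python3 -m inch '[0.6,-4.5,-1,0,0,0,0.3, 1.2,-9,-2.5,0,0,0,0.3, 1.8,-13.4,-4.8,0,0,0,0.3, 2.4,-17.8,-7,0,0,0,0.3, 2.4,-17.8,-11.5,0,0,0,0.3]' && python3 -m inch '[0,0,-2,0,0,0,0.3, 0,0,-3,0,0,0,0.3, 0,0,-4,0,0,0,0.3,0,0,-4,0,0,0,0.3, 0,0,-4,0,0,0,0.3]'
python3 - <<'E'
from h import *
a=[bot.capture(n)[:,:,::-1] for n in("top","side")]
t=cv2.resize(a[0][135:225,400:470],None,fx=5,fy=5);s=cv2.resize(a[1][260:370,310:430],None,fx=4,fy=4)
o=np.zeros((450,830,3),np.uint8);o[:,:350]=t;o[:440,350:]=s
cv2.imwrite("pics/g1.png",o[:,:800])
E
```

```text
time: 2.1
tool_pos: [476.1, -381.9, 111.6]
tcp_rot: [-3.135, 0.006, 2.861]
contact_force: [0.7, 0.3, -1.0]
grip_width: 59.7
time: 2.6
tool_pos: [476.7, -381.9, 72.7]
tcp_rot: [-3.134, 0.008, 2.861]
contact_force: [-0.5, -0.6, 0.4]
grip_width: 59.5
```

View pics/g1.png

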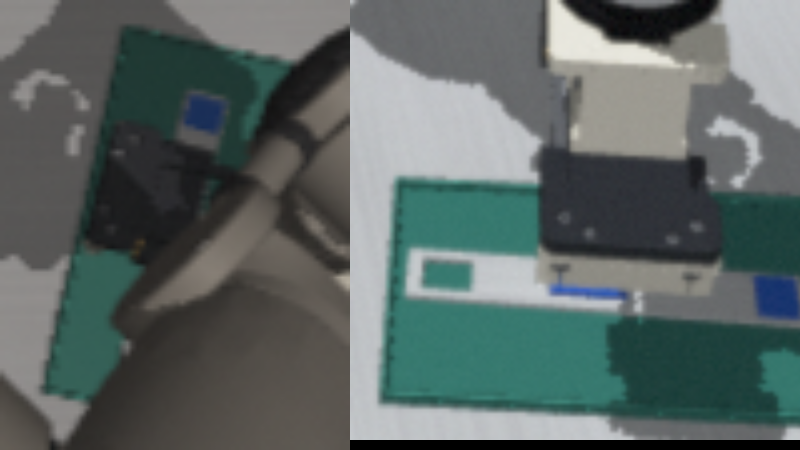

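```bash
cat >> h.py <<'E'
from scipy.spatial.transform import Rotation as Ro
def rel(pos,R,o=None):
    o=o or bot.get_obs();C=Ro.from_euler('xyz',o["tcp_rot"])
    return (np.array(pos)-o["tool_pos"])/10, np.degrees((R*C.inv()).as_rotvec())
def down(yaw): return Ro.from_euler('xyz',[np.pi,0,np.radians(yaw)])
E
python3 -c "
from h import *
p,r=rel((474.6,-374.8,13),down(164.1));print(p.round(2),r.round(2))"
```

```text
[-0.22  0.73 -6.  ] [0.56 0.35 0.16]
```

```bash
python3 -m inch '[-0.2,0.7,-1.5,0.5,0.3,0.2,0.3, -0.2,0.7,-3,0.5,0.3,0.2,0.3, -0.2,0.7,-4,0.5,0.3,0.2,0.3, -0.2,0.7,-4.5,0.5,0.3,0.2,0.3, -0.2,0.7,-4.5,0.5,0.3,0.2,0.3]'
python3 -c "
from h import *
p,r=rel((474.6,-374.8,13),down(164.1));print(p.round(2),r.round(2))"
```

```text
time: 3.2
tool_pos: [474.5, -374.8, 27.1]
tcp_rot: [3.142, -0.0, 2.865]
contact_force: [1.0, 0.5, 0.2]
grip_width: 59.4
[ 0.01 -0.   -1.41] [-0.01 -0.01 -0.04]
```

```bash
python3 -m inch '[0,0,-0.8,0,0,0,0.3, 0,0,-1.35,0,0,0,0.3, 0,0,-1.4,0,0,0,0.3, 0,0,-1.4,0,0,0,-1, 0,0,-1.4,0,0,0,-1]' && python3 -m inch '[0,0,0,0,0,0,-1,0,0,0,0,0,0,-1,0,0,0,0,0,0,-1,0,0,0,0,0,0,-1,0,0,0,0,0,0,-1]'
```

```text
time: 3.7
tool_pos: [474.6, -374.9, 13.4]
tcp_rot: [-3.141, 0.0, 2.865]
contact_force: [-0.3, 0.8, 0.1]
grip_width: 48.3
time: 4.2
tool_pos: [474.6, -374.9, 13.4]
tcp_rot: [-3.141, 0.0, 2.865]
contact_force: [-0.2, 0.3, 0.5]
grip_width: 9.7
```

```bash
python3 -m inch '[0,0,1,0,0,0,-1, 0,0,4,0,0,0,-1, 0,0,8,0,0,0,-1, 0,0,12.5,0,0,0,-1, 0,0,17,0,0,0,-1]' && python3 -m inch '[0,3,1.5,0,0,0,-1, 0.5,7.5,3,0,0,0,-1, 1,12.4,4,0,0,0,-1, 1,12.4,4,0,0,0,-1,1,12.4,4,0,0,0,-1]'
python3 - <<'E'
from h import *
print(bot.get_obs()["joint_positions"].round(3))
a=[bot.capture(n)[:,:,::-1] for n in("top","side")]
cv2.imwrite("pics/l_top.png",a[0]);cv2.imwrite("pics/l_side.png",a[1])
E
```

```text
time: 4.7
tool_pos: [474.3, -374.6, 185.5]
tcp_rot: [3.142, -0.0, 2.865]
contact_force: [1.1, -0.0, -1.2]
grip_width: 9.7
time: 5.2
tool_pos: [484.5, -249.7, 226.5]
tcp_rot: [-3.141, 0.001, 2.867]
contact_force: [-1.1, -1.0, -1.4]
grip_width: 9.8
[-0.616  0.378  1.47  -0.     1.292 -1.913]
```

View pics/l_side.png

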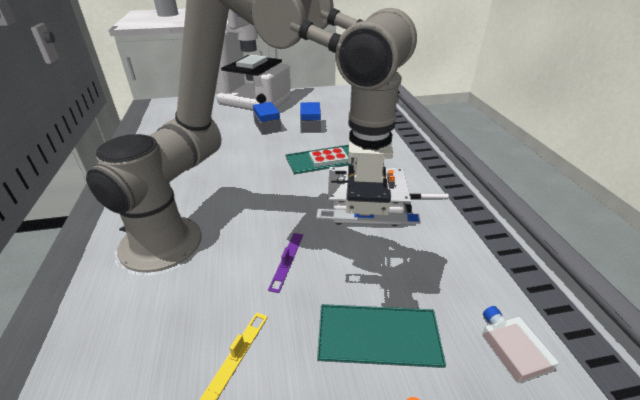

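```bash
cat >> h.py <<'E'
def barpt(x,y=0,z=0,dx=0.0,o=None):
    """bar point (bar axes, z from underside) -> world"""
    o=o or bot.get_obs();C=Ro.from_euler('xyz',o["tcp_rot"])
    return o["tool_pos"]+C.apply([-(x+dx),y,10.4-z])
E
python3 - <<'E'
from h import *
s=cv2.imread("pics/l_side.png")
for nm,x,z in(("eye",-74,4),("pad",98,4),("end",-95,4)): print(nm,barpt(x,0,z).round(1),proj("side",barpt(x,0,z)).round(1),proj("top",barpt(x,0,z)).round(1))
x,y,w,h=400,205,30,25
c=s[y:y+h,x:x+w].astype(int);B,G,R=c[...,0],c[...,1],c[...,2]
for p,q in blobs((B>1.5*G)&(B>60),(x,y)): print(p,q,ray("side",*p,barpt(0,0,4)[2]).round(1))
cv2.imwrite("pics/l2.png",cv2.resize(s[185:235,310:430],None,fx=6.6,fy=6.6,interpolation=cv2.INTER_CUBIC))
t=cv2.imread("pics/l_top.png")
cv2.imwrite("pics/l3.png",cv2.resize(t[100:230,330:430],None,fx=4.5,fy=4.5,interpolation=cv2.INTER_CUBIC))
E
```

```text
eye [ 412.9 -231.   219.1] [326.6 212.9] [403.5 200.8]
pad [ 578.4 -278.   219.1] [412.  217.3] [418.6 140.8]
end [ 392.7 -225.2  219.1] [316.4 212.4] [401.6 208.2]
[412.48051948 217.20779221] [ 7  9 12  8 77] [ 579.4 -277.9  219.1]
```

View pics/l2.png

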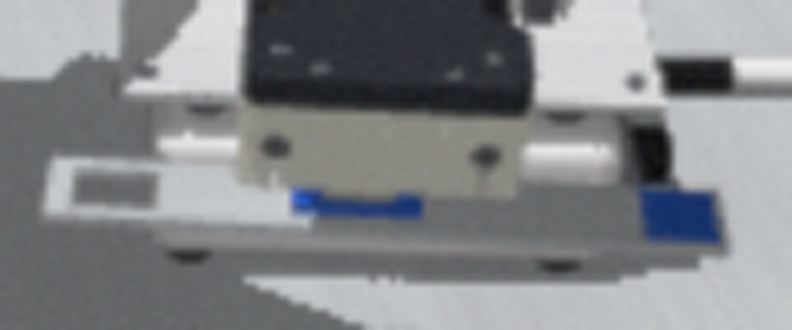

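View pics/l3.png

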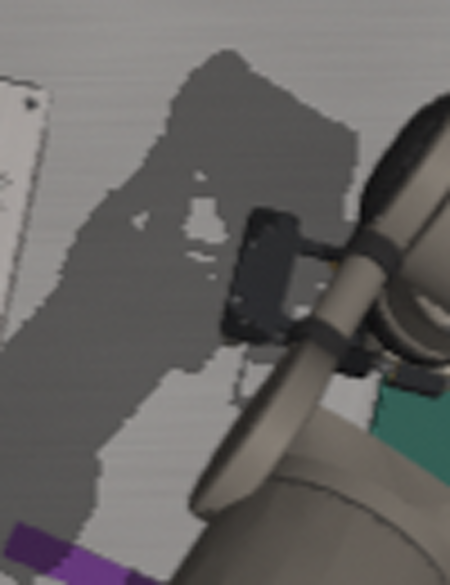

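```bash
cat >> h.py <<'E'
S=np.array([586.6,33.6,0.]);PSI=-13.4;STEM=-74.0
AX=np.array([np.cos(np.radians(PSI)),np.sin(np.radians(PSI)),0]);AY=np.array([-AX[1],AX[0],0])
def sh(x,y,z): return S+x*AX+y*AY+np.array([0,0,z])
def tosh(p): d=np.array(p)-S; return np.array([d@AX,d@AY,d[2]])
def toolR(th,psi=PSI): return Ro.from_euler('ZY',[psi,-th],degrees=True)*Ro.from_euler('y',np.pi)
def tcp_for(xl,z0,th,y=0,dx=0.0,xb=-87.25,psi=PSI):
    R=toolR(th,psi); return sh(STEM+xl,y,z0)-R.apply([-(xb+dx),0,10.4]),R
def go(xl,z0,th,y=0,psi=PSI):
    p,R=tcp_for(xl,z0,th,y,psi=psi);d,r=rel(p,R);print("tcp",p.round(1),"shift",d.round(2),"rot",r.round(2))
E
python3 - <<'E'
from h import *
from scipy.optimize import brentq
f=lambda s:proj("side",sh(s,0,130.5))[0]-340.45
print("head s",brentq(f,-120,-30),proj("side",sh(brentq(f,-120,-30),0,130.5)))
for u in(331.3,348.8): print(brentq(lambda s:proj("side",sh(s,0,98))[0]-u,-150,0))
print(proj("side",sh(-74,0,98)),proj("top",sh(-74,0,98)),proj("top",sh(-74,0,132)))
for s in(-16,16): print(proj("top",sh(-74+s,0,132)))
for s in(-23,23): print(proj("top",sh(-74+s,0,98)))
go(-50,150,35); go(-50,121.5,35)
E
```

```text
head s -76.71302609824914 [340.45       171.56781554]
-102.07419102398241
-51.81542871205903
[341.06812979 181.15523953] [302.34328339 172.09946004] [301.77633128 170.5055934 ]
[300.6111934  175.71136328]
[302.93944095 165.30888547]
[300.71556432 179.37704541]
[303.96704515 164.83956799]
tcp [529.7  47.2 208.6] shift [ 4.56 29.84 -1.69] rot [ -8.83 -33.89   2.4 ]
tcp [529.7  47.2 180.1] shift [ 4.56 29.84 -4.54] rot [ -8.83 -33.89   2.4 ]
```

```bash
sed -i 's/^S=np.array.*;PSI/S=np.array([584.0,34.2,0.]);PSI/' h.py; python3 -m inch '[0.5,4.5,0,-1.5,-6,0.4,-1, 0.8,9.4,0,-3,-12,0.8,-1, 1.1,14.2,0,-4.5,-18,1.2,-1, 1.5,19,0,-6,-24,1.6,-1, 1.7,21,0,-6,-24,1.6,-1]'; python3 -c "
from h import *
go(-50,150,35);print(bot.get_obs()['joint_positions'].round(3))"
```

```text
time: 5.8
tool_pos: [497.3, -38.6, 223.2]
tcp_rot: [3.133, 0.428, 2.891]
contact_force: [-0.0, -0.2, -2.6]
grip_width: 9.6
tcp [527.1  47.8 208.6] shift [ 2.98  8.63 -1.46] rot [ -2.93 -10.07   0.68]
[-0.232  0.087  1.957  0.002  0.669 -1.556]
```

```bash
python3 -m inch '[0.7,2.5,0,-0.7,-2.5,0.2,-1, 1.5,5,-0.5,-1.5,-5,0.4,-1, 2.2,7,-1,-2.3,-7.5,0.5,-1, 3,8.6,-1.4,-2.9,-10,0.7,-1, 3,8.6,-1.4,-2.9,-10,0.7,-1]'; python3 - <<'E'
from h import *
go(-50,121.5,35);print(bot.get_obs()['joint_positions'].round(3))
a=[bot.capture(n)[:,:,::-1] for n in("top","side")]
cv2.imwrite("pics/a_top.png",a[0]);cv2.imwrite("pics/a_side.png",a[1])
cv2.imwrite("pics/a1.png",cv2.resize(a[1][130:220,310:430],None,fx=6.6,fy=6.6,interpolation=cv2.INTER_CUBIC))
cv2.imwrite("pics/a2.png",cv2.resize(a[0][90:210,250:370],None,fx=5,fy=5,interpolation=cv2.INTER_CUBIC))
E
```

```text
time: 6.3
tool_pos: [526.7, 48.0, 207.4]
tcp_rot: [-3.14, 0.607, 2.91]
contact_force: [-0.5, -0.6, -1.9]
grip_width: 9.6
tcp [527.1  47.8 180.1] shift [ 0.04 -0.02 -2.73] rot [ 0.01 -0.24 -0.08]
[ 0.039  0.137  2.044 -0.405  0.401 -0.971]
```

View pics/a1.png

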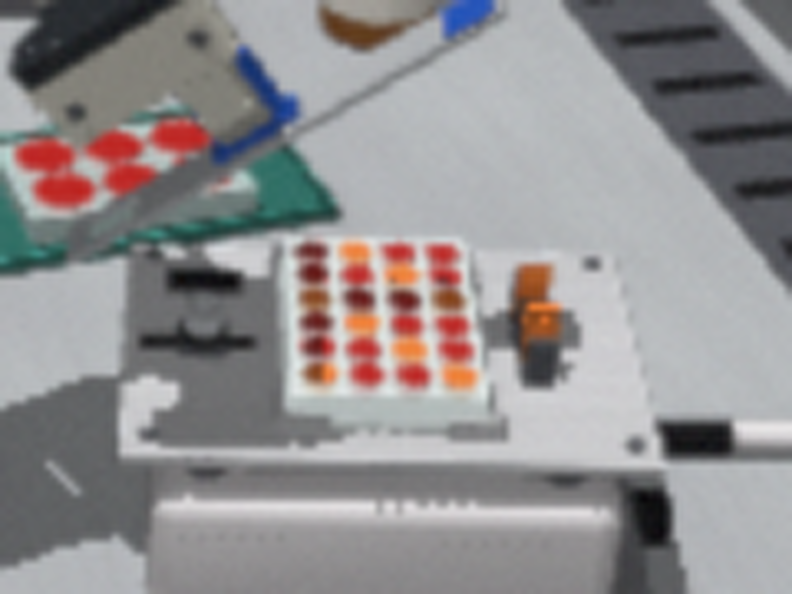

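View pics/a2.png

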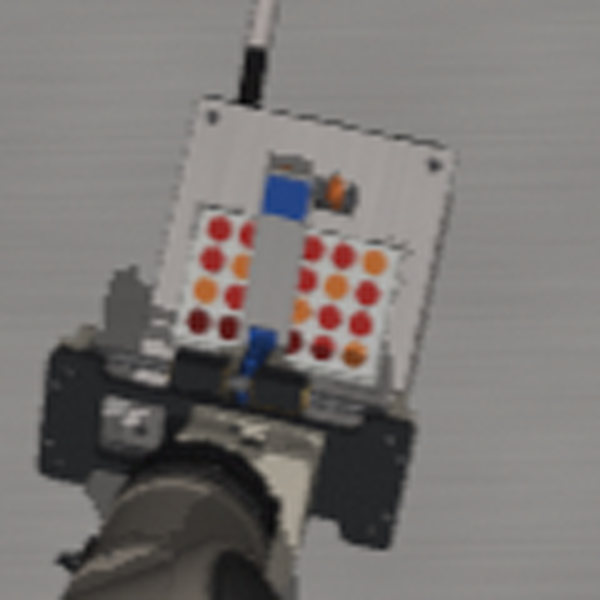

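```bash
python3 - <<'E'
from h import *
t=cv2.imread("pics/a_top.png");s=cv2.imread("pics/a_side.png")
for n,im,(x,y,w,h) in(("top",t,(295,118,30,20)),("side",s,(372,125,22,15))):
    c=im[y:y+h,x:x+w].astype(int);B,G,R=c[...,0],c[...,1],c[...,2]
    P=barpt(98,0,4);print(n,"pred",proj(n,P).round(2),P.round(1),tosh(P).round(1))
    for p,q in blobs((B>1.5*G)&(B>60),(x,y)): print(p.round(2),q[4],ray(n,*p,P[2]).round(1))
for x in(-95,-87.25,-60.75): print(x,tosh(barpt(x)).round(1),proj("side",barpt(x)).round(1))
# jaws, screws at present
for nm,p in(("clip",sh(65,0,118)),("s",sh(100,70,98)),("s",sh(100,-70,98)),("s",sh(-100,-70,98)),("s",sh(-100,70,98))): print(nm,proj("top",p).round(2),proj("side",p).round(2))
E
```

```text
top pred [307.61 128.5 ] [609.   27.2 259.2] [ 25.9  -1.  259.2]
[306.77 129.  ] 62 [607.7  29.5 259.2]
side pred [380.32 130.72] [609.   27.2 259.2] [ 25.9  -1.  259.2]
[380.33 131.33] 33 [607.9  23.8 259.2]
-95 [-130.3   -1.1  145.8] [320.5 166.8]
-87.25 [-123.9   -1.1  150.2] [322.8 165.4]
-60.75 [-102.2   -1.1  165.3] [330.6 160.9]
clip [311.75 127.69] [389.52 176.3 ]
s [292.31 113.74] [398.03 169.37]
s [336.45 123.15] [404.47 196.93]
s [322.63 186.03] [330.59 195.27]
s [278.07 176.34] [331.55 168.05]
```

```bash
python3 - <<'E'
from h import *
s=cv2.imread("pics/a_side.png")
print(s[124:140,372:390,0]);print(s[124:140,372:390,1])
for a,b in((-11,-12),(11,-12),(11,12),(-11,12)): print(proj("side",barpt(98+a,b,4)).round(2),proj("top",barpt(98+a,b,4)).round(2))
t=cv2.imread("pics/top0.png").mean(2)
# head cross centroid by row in top (darkness)
for r in range(165,183):
    w=np.clip(160-t[r,297:307],0,None);w[w<50]=0;print(r,round((w*np.arange(297,307)).sum()/w.sum(),2),(w.sum()/130).round(2), end=' | ')
E
```

```text
[[132 129 126 118 132 174 185 185 186 186 184 184 181 184 185 183 185 172]
 [131 130 122 120 131 176 186 185 188 187 185 184 186 185 182 185 184 183]
 [131 129 124 121 131 178 187 186 185 186 185 186 181 183 182 183 183 184]
 [132 127 123 120 132 176 185 187 185 187 186 183 178 169 180 184 182 184]
 [132 128 124 117 145 179 188 190 188 184 185 183 179 161 178 183 184 184]
 [131 127 120 121 148 172 181 187 185 186 183 184 176 163 177 182 183 184]
 [130 125 119 113 114 126 153 178 185 183 185 183 170 173 162 179 183 184]
 [130 125 115  97 139 158 177 183 184 184 185 177 160 165 156 179 185 185]
 [122 120 108 123 167 183 182 185 184 181 172 150 143 131 150 177 183 184]
 [ 96 123 162 173 180 182 181 180 175 159 132 128 139 155 178 183 185 183]
 [160 172 178 179 179 178 174 160 143 142 127 153 175 182 186 188 186 184]
 [178 181 179 179 178 156 142 143 132 133 154 179 184 188 186 185 186 186]
 [179 180 180 177 171 148 129 135 156 178 182 186 186 185 187 189 188 188]
 [180 178 174 154 136 138 154 177 185 187 188 185 186 185 187 188 189 188]
 [174 163 150 136 153 176 185 188 190 188 189 186 
[... 1051 characters left out ...]
183 183 184 186 186 186]
 [177 174 171 151 134 135 151 173 182 183 185 183 184 183 185 186 187 186]
 [170 160 147 135 152 173 184 185 188 186 186 185 185 184 184 186 186 185]
 [149 129 131 154 180 184 187 186 187 187 187 186 184 185 187 187 184 186]]
[376.99 134.96] [311.32 133.25]
[384.49 130.65] [312.65 125.59]
[383.62 126.54] [303.85 123.71]
[376.27 130.8 ] [302.62 131.39]
165 301.99 1.27 | 166 302.41 2.55 | 167 302.16 4.01 | 168 301.9 4.49 | 169 301.12 5.55 | 170 301.86 5.82 | 171 301.36 4.8 | 172 300.91 4.58 | 173 300.79 4.48 | 174 300.75 4.45 | 175 300.33 5.15 | 176 300.77 6.13 | 177 301.35 4.49 | 178 300.51 2.91 | 179 300.12 2.52 | 180 300.03 2.69 | 181 299.85 2.59 | 182 300.46 1.14 |
```

```bash
python3 -m inch '[0,0,-0.7,0,-0.2,-0.1,-1, 0,0.1,-1.4,0,-0.2,-0.1,-1, 0,0.1,-2.1,0,-0.2,-0.1,-1, 0,0.1,-2.7,0,-0.2,-0.1,-1, 0,0.1,-2.7,0,-0.2,-0.1,-1]'; python3 - <<'E'
from h import *
go(-50,121.5,35);go(-28,121.5,35);print(bot.get_obs()['joint_positions'].round(3))
for x in(-95,-87.25,-60.75,98): print(x,tosh(barpt(x)).round(1),proj("side",barpt(x,0,4)).round(1))
a=bot.capture("side")[:,:,::-1]
cv2.imwrite("pics/b_side.png",a)
cv2.imwrite("pics/b1.png",cv2.resize(a[130:205,310:410],None,fx=8,fy=8,interpolation=cv2.INTER_CUBIC))
E
```

```text
time: 6.9
tool_pos: [526.8, 46.9, 180.7]
tcp_rot: [-3.14, 0.609, 2.905]
contact_force: [0.6, 0.2, -2.4]
grip_width: 9.7
tcp [527.1  47.8 180.1] shift [ 0.03  0.09 -0.06] rot [ 0.02 -0.12  0.18]
tcp [548.5  42.7 180.1] shift [ 2.17 -0.42 -0.06] rot [ 0.02 -0.12  0.18]
[ 0.038  0.182  2.085 -0.514  0.323 -0.852]
-95 [-130.5   -0.8  117.8] [319.6 174.1]
-87.25 [-124.2   -0.8  122.2] [321.9 172.8]
-60.75 [-102.4   -0.8  137.4] [329.6 168.4]
98 [ 27.8  -1.2 228.2] [379.2 140.3]
```

View pics/b1.png

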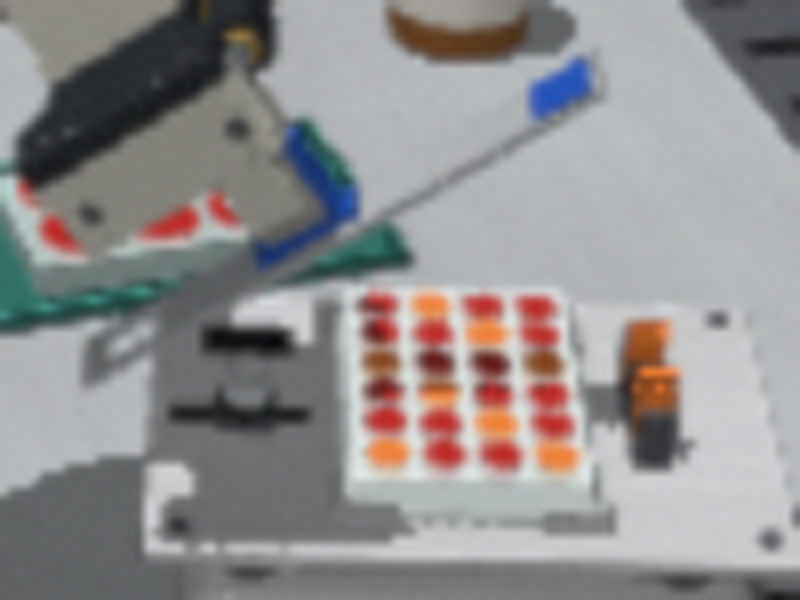

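```bash
cat > ov.py <<'E'
from h import *
def ov(im,name,x0,y0,w,h,k,n="side",stem=None):
    st=STEM if stem is None else stem
    a=cv2.resize(im[y0:y0+h,x0:x0+w],None,fx=k,fy=k,interpolation=cv2.INTER_NEAREST)
    def pl(P,c):
        q=np.array([(proj(n,p)-(x0,y0)+.5)*k for p in P]).astype(int);cv2.polylines(a,[q.reshape(-1,1,2)],True,c,1)
    for z,c in((4,(0,255,0)),(0,(0,160,0))):
        pl([barpt(x,y,z) for x,y in((-87.25,-9.5),(-60.75,-9.5),(-60.75,9.5),(-87.25,9.5))],c)
        pl([barpt(x,y,z) for x,y in((-95.25,-14),(-20,-14),(-20,14),(-95.25,14))],c)
    pl([barpt(x,y,4) for x,y in((87,-12),(109,-12),(109,12),(87,12))],(0,255,255))
    for z,c in((132,(255,0,255)),(128,(160,0,160))): pl([sh(st+x,y,z) for x,y in((-16,-7),(16,-7),(16,7),(-16,7))],c)
    pl([sh(-74+x,y,98) for x,y in((-25,-4),(25,-4),(25,4),(-25,4))],(255,255,0))
    for x in(-100,100):
        for y in(-70,70): pl([sh(x,y,98)]*2,(0,0,255))
    cv2.imwrite(name,a)
E
python3 - <<'E'
from ov import *
s=cv2.imread("pics/b_side.png")
ov(s,"pics/b2.png",312,155,50,40,16)
E
```

```text
(no output)
```

View pics/b2.png

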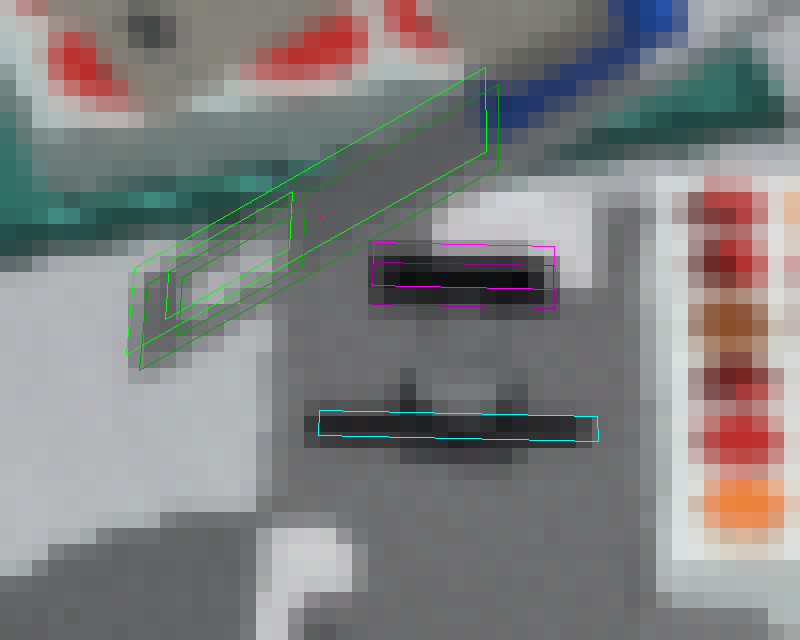

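```bash
python3 -m inch '[0.5,0,-0.1,0,-0.1,0.2,-1, 1,-0.1,-0.1,0,-0.1,0.2,-1, 1.5,-0.2,-0.1,0,-0.1,0.2,-1, 2,-0.3,-0.1,0,-0.1,0.2,-1, 2.2,-0.4,-0.1,0,-0.1,0.2,-1]'; python3 - <<'E'
from ov import *
go(-28,121.5,35);go(-20,121.5,35);print(bot.get_obs()['joint_positions'].round(3))
for x in(-95,-87.25,-60.75,98): print(x,tosh(barpt(x)).round(1))
a=bot.capture("side")[:,:,::-1]
cv2.imwrite("pics/c_side.png",a);ov(a,"pics/c2.png",312,155,50,35,16)
E
```

```text
time: 7.45
tool_pos: [549.9, 43.0, 180.4]
tcp_rot: [-3.142, 0.612, 2.909]
contact_force: [0.1, -0.0, -1.4]
grip_width: 9.8
tcp [548.5  42.7 180.1] shift [-0.14 -0.03 -0.03] rot [ 0.02  0.06 -0.05]
tcp [556.3  40.8 180.1] shift [ 0.64 -0.22 -0.03] rot [ 0.02  0.06 -0.05]
[ 0.024  0.218  2.038 -0.478  0.323 -0.903]
-95 [-107.     0.6  117.3]
-87.25 [-100.7    0.6  121.7]
-60.75 [-79.    0.6 137. ]
98 [ 50.9   0.7 228.2]
```

View pics/c2.png

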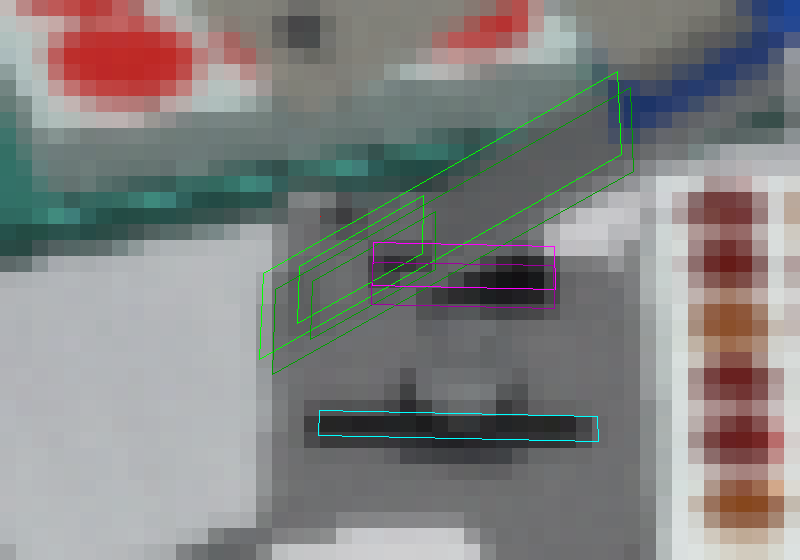

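```bash
cat >> h.py <<'E'
def F(n=6):
    f=[];m=[]
    for _ in range(n):
        bot.capture("side");o=bot.get_obs();f.append(o["contact_force"]);m.append(o["moment"])
    f=np.array(f);v=f.mean(0);print("F sh",np.round([v@AX,v@AY,v[2]],2),"sd",f.std(0).round(2),"M",np.mean(m,0).round(3),"t",o["time"])
E
python3 -m inch '[0.2,-0.1,0,0,0,0,-1, 0.4,-0.2,0,0,0,0,-1, 0.5,-0.2,0,0,0,0,-1, 0.6,-0.2,0,0,0,0,-1, 0.6,-0.2,0,0,0,0,-1]'; python3 - <<'E'
from h import *
F();print(tosh(barpt(-87.25)).round(2),tosh(barpt(98)).round(2));go(-14,121.5,35)
E
```

```text
time: 8.0
tool_pos: [555.9, 40.9, 180.3]
tcp_rot: [-3.141, 0.612, 2.909]
contact_force: [-0.4, -0.1, -0.6]
grip_width: 9.8
F sh [ 0.08  0.45 -1.17] sd [0.37 0.48 0.51] M [ 0.135  0.535 -0.012] t 8.3
[-9.4470e+01 -4.0000e-02  1.2172e+02] [5.7180e+01 1.0000e-01 2.2812e+02]
tcp [562.1  39.4 180.1] shift [ 0.63 -0.15 -0.03] rot [ 0.02  0.05 -0.05]
```

```bash
python3 -m inch '[0.2,0,0,0,0,0,-1, 0.4,-0.1,0,0,0,0,-1, 0.5,-0.1,0,0,0,0,-1, 0.6,-0.1,0,0,0,0,-1, 0.6,-0.1,0,0,0,0,-1]'; python3 - <<'E'
from ov import *
F();print(tosh(barpt(-87.25)).round(2),tosh(barpt(98)).round(2));go(-10,121.5,35)
a=bot.capture("side")[:,:,::-1]
cv2.imwrite("pics/d_side.png",a);ov(a,"pics/d2.png",312,155,50,35,16)
E
```

```text
time: 8.8
tool_pos: [561.9, 39.9, 180.3]
tcp_rot: [-3.141, 0.612, 2.909]
contact_force: [-0.1, 0.4, -2.3]
grip_width: 9.8
F sh [ 0.08 -0.07 -1.34] sd [0.46 0.38 0.46] M [ 0.131  0.52  -0.013] t 9.1
[-88.47   0.36 121.7 ] [ 63.18   0.49 228.08]
tcp [566.   38.5 180.1] shift [ 0.43 -0.15 -0.03] rot [ 0.02  0.05 -0.05]
```

View pics/d2.png

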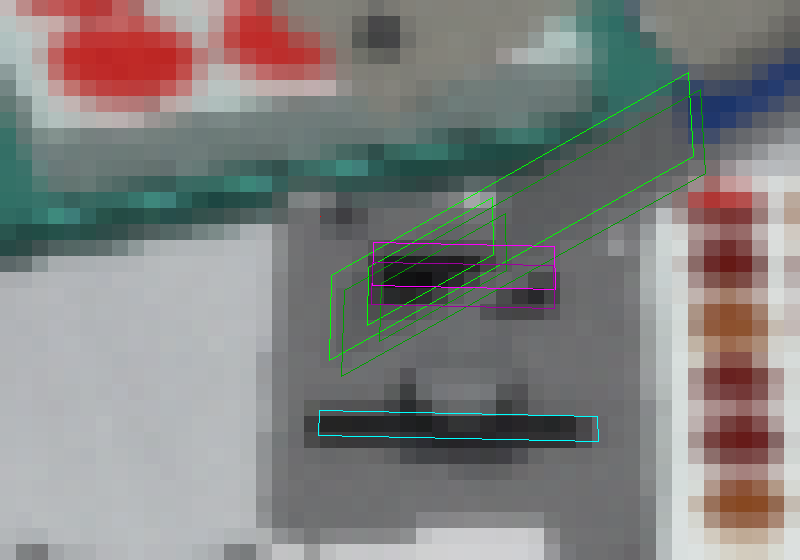

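```bash
python3 -m inch '[0.1,0,0,0,0,0,-1, 0.2,-0.1,0,0,0,0,-1, 0.3,-0.1,0,0,0,0,-1, 0.4,-0.1,0,0,0,0,-1, 0.4,-0.1,0,0,0,0,-1]'; python3 - <<'E'
from ov import *
F();print(tosh(barpt(-87.25)).round(2),tosh(barpt(98)).round(2))
E
```

```text
time: 9.65
tool_pos: [565.9, 38.9, 180.3]
tcp_rot: [-3.141, 0.612, 2.909]
contact_force: [0.1, -0.2, -2.4]
grip_width: 10.2
F sh [ 0.25  0.01 -1.66] sd [0.58 0.61 0.74] M [0.148 0.514 0.002] t 9.95
[-84.38   0.3  121.69] [ 67.28   0.46 228.07]
```

```bash
python3 -m inch '[0.05,-0.01,0,0,0,0,-1, 0.1,-0.02,0,0,0,0,-1, 0.15,-0.03,0,0,0,0,-1, 0.15,-0.03,0,0,0,0,-1, 0.15,-0.03,0,0,0,0,-1]'; python3 -c "
from h import *
F();print(tosh(barpt(-87.25)).round(2),tosh(barpt(98)).round(2))"
python3 -m inch '[0.05,-0.01,0,0,0,0,-1, 0.1,-0.02,0,0,0,0,-1, 0.1,-0.02,0,0,0,0,-1, 0.1,-0.02,0,0,0,0,-1, 0.1,-0.02,0,0,0,0,-1]'; python3 -c "
from h import *
F();print(tosh(barpt(-87.25)).round(2),tosh(barpt(98)).round(2))"
```

```text
time: 10.45
tool_pos: [567.2, 38.7, 180.3]
tcp_rot: [-3.141, 0.612, 2.909]
contact_force: [-0.1, -0.1, -2.0]
grip_width: 9.8
F sh [-0.03  0.12 -1.7 ] sd [0.38 0.31 0.44] M [0.162 0.553 0.005] t 10.75
[-82.87   0.37 121.69] [ 68.79   0.52 228.07]
time: 11.25
tool_pos: [568.1, 38.5, 180.3]
tcp_rot: [-3.141, 0.612, 2.909]
contact_force: [-0.3, -0.0, -0.9]
grip_width: 9.8
F sh [-0.1   0.11 -1.73] sd [0.4  0.43 0.35] M [ 0.116  0.501 -0.005] t 11.55
[-81.86   0.41 121.68] [ 69.8    0.56 228.06]
```

```bash
python3 -m inch '[0.04,-0.01,0,0,0,0,-1, 0.08,-0.02,0,0,0,0,-1, 0.08,-0.02,0,0,0,0,-1, 0.08,-0.02,0,0,0,0,-1, 0.08,-0.02,0,0,0,0,-1]'; python3 -c "
from h import *
F();print(tosh(barpt(-87.25)).round(2),tosh(barpt(98)).round(2))"

```

```text
time: 12.05
tool_pos: [569.0, 38.3, 180.3]
tcp_rot: [-3.141, 0.612, 2.909]
contact_force: [-0.7, 0.4, -1.7]
grip_width: 9.8
F sh [ 0.56 -0.18 -1.36] sd [0.51 0.46 0.48] M [0.131 0.553 0.001] t 12.35
[-81.03   0.4  121.69] [ 70.63   0.55 228.07]
```

```bash
python3 -m inch '[0.04,-0.01,0,0,0,0,-1, 0.08,-0.02,0,0,0,0,-1, 0.08,-0.02,0,0,0,0,-1, 0.08,-0.02,0,0,0,0,-1, 0.08,-0.02,0,0,0,0,-1]'; python3 -c "
from h import *
F();print(tosh(barpt(-87.25)).round(2),tosh(barpt(98)).round(2))"

```

```text
time: 12.85
tool_pos: [569.7, 38.1, 180.3]
tcp_rot: [-3.141, 0.612, 2.909]
contact_force: [-0.5, 0.3, -2.1]
grip_width: 9.7
F sh [-0.23  0.04 -2.13] sd [0.43 0.3  0.51] M [ 0.156  0.607 -0.005] t 13.15
[-80.21   0.39 121.7 ] [ 71.45   0.54 228.08]
```

```bash
python3 -m inch '[0.04,-0.01,0,0,0,0,-1, 0.08,-0.02,0,0,0,0,-1, 0.08,-0.02,0,0,0,0,-1, 0.08,-0.02,0,0,0,0,-1, 0.08,-0.02,0,0,0,0,-1]'; python3 -c "
from h import *
F();print(tosh(barpt(-87.25)).round(2),tosh(barpt(98)).round(2))"

```

```text
time: 13.65
tool_pos: [570.4, 37.9, 180.2]
tcp_rot: [-3.141, 0.611, 2.909]
contact_force: [-1.2, 0.8, -0.8]
grip_width: 9.5
F sh [-1.69 -0.3  -1.26] sd [0.16 0.32 0.45] M [0.223 0.8   0.011] t 13.95
[-79.46   0.37 121.66] [ 72.22   0.52 228.02]
```

```bash
cat >> h.py <<'E'
def swing(ths,xl=-5.8,z0=121.7,y=0.2):
    for th in ths:
        p,R=tcp_for(xl,z0,th,y);d,r=rel(p,R);print(th,d.round(2),r.round(1))
E
python3 -c "
from h import *
swing([34,33,32,31,30])"
```

```text
34 [ 0.06 -0.04 -0.12] [ 0.3  1.  -0. ]
33 [ 0.16 -0.06 -0.23] [ 0.5  2.  -0. ]
32 [ 0.25 -0.08 -0.35] [ 0.7  3.  -0. ]
31 [ 0.35 -0.11 -0.47] [ 0.9  3.9 -0. ]
30 [ 0.44 -0.13 -0.59] [ 1.2  4.9 -0.1]
```

```bash
python3 -m inch '[0.06,-0.04,-0.12,0.3,1,0,-1, 0.16,-0.06,-0.23,0.5,2,0,-1, 0.25,-0.08,-0.35,0.7,3,0,-1, 0.35,-0.11,-0.47,0.9,3.9,0,-1, 0.44,-0.13,-0.59,1.2,4.9,-0.1,-1]'; python3 -c "
from h import *
F(3);print(tosh(barpt(-87.25)).round(2),tosh(barpt(98)).round(2))
swing([29,28,27,26,25])"
```

```text
time: 14.45
tool_pos: [574.9, 36.6, 174.2]
tcp_rot: [3.141, 0.522, 2.907]
contact_force: [-1.6, -0.1, -1.8]
grip_width: 9.7
F sh [-0.39 -0.55 -1.64] sd [0.19 0.59 0.23] M [ 0.154  0.72  -0.011] t 14.6
[-79.66   0.17 121.64] [ 8.0800e+01 -5.0000e-02  2.1421e+02]
29 [ 0.08 -0.   -0.11] [0.2 1.  0.1]
28 [ 0.16 -0.03 -0.24] [0.4 1.9 0.1]
27 [ 0.25 -0.05 -0.37] [0.7 2.9 0.1]
26 [ 0.33 -0.06 -0.5 ] [0.9 3.9 0.1]
25 [ 0.41 -0.08 -0.62] [1.1 4.8 0.1]
```

```bash
python3 -m inch '[0.08,0,-0.11,0.2,1,0.1,-1, 0.16,-0.03,-0.24,0.4,1.9,0.1,-1, 0.25,-0.05,-0.37,0.7,2.9,0.1,-1, 0.33,-0.06,-0.5,0.9,3.9,0.1,-1, 0.41,-0.08,-0.62,1.1,4.8,0.1,-1]'; python3 -c "
from h import *
F(4);print(tosh(barpt(-87.25)).round(2),tosh(barpt(98)).round(2))
swing([24,23.5,23,22.5,22])"
```

```text
time: 15.1
tool_pos: [579.2, 35.6, 167.9]
tcp_rot: [-3.141, 0.436, 2.908]
contact_force: [-0.1, 0.5, -1.8]
grip_width: 10.0
F sh [-1.81 -0.45 -1.02] sd [0.46 0.18 0.28] M [ 0.195  0.675 -0.001] t 15.3
[-79.72   0.16 121.59] [ 88.1    0.28 200.03]
24 [ 0.07 -0.02 -0.13] [ 0.3  1.  -0. ]
23.5 [ 0.11 -0.03 -0.19] [ 0.4  1.5 -0. ]
23 [ 0.15 -0.04 -0.26] [ 0.5  2.  -0. ]
22.5 [ 0.19 -0.05 -0.33] [ 0.6  2.5 -0. ]
22 [ 0.22 -0.05 -0.39] [ 0.7  3.  -0. ]
```

```bash
python3 -m inch '[0.07,-0.02,-0.13,0.3,1,0,-1, 0.11,-0.03,-0.19,0.4,1.5,0,-1, 0.15,-0.04,-0.26,0.5,2,0,-1, 0.19,-0.05,-0.33,0.6,2.5,0,-1, 0.22,-0.05,-0.39,0.7,3,0,-1]'; python3 - <<'E'
from ov import *
F(4);print(tosh(barpt(-87.25)).round(2),tosh(barpt(98)).round(2))
swing([21,20,19.5,19,18.5])
a=bot.capture("side")[:,:,::-1]
cv2.imwrite("pics/e_side.png",a);ov(a,"pics/e2.png",312,150,50,37,16)
E
```

```text
time: 15.8
tool_pos: [581.3, 35.1, 164.0]
tcp_rot: [-3.141, 0.383, 2.908]
contact_force: [-1.8, 0.2, -3.0]
grip_width: 9.8
F sh [-1.11 -0.32 -1.98] sd [0.79 0.32 0.27] M [ 0.172  0.545 -0.003] t 16.0
[-79.85   0.18 121.7 ] [ 91.95   0.31 191.  ]
21 [ 0.07 -0.02 -0.13] [ 0.3  0.9 -0. ]
20 [ 0.14 -0.04 -0.27] [ 0.5  1.9 -0. ]
19.5 [ 0.17 -0.05 -0.34] [ 0.6  2.4 -0. ]
19 [ 0.21 -0.05 -0.4 ] [ 0.7  2.9 -0. ]
18.5 [ 0.24 -0.06 -0.47] [ 0.8  3.4 -0. ]
```

View pics/e2.png

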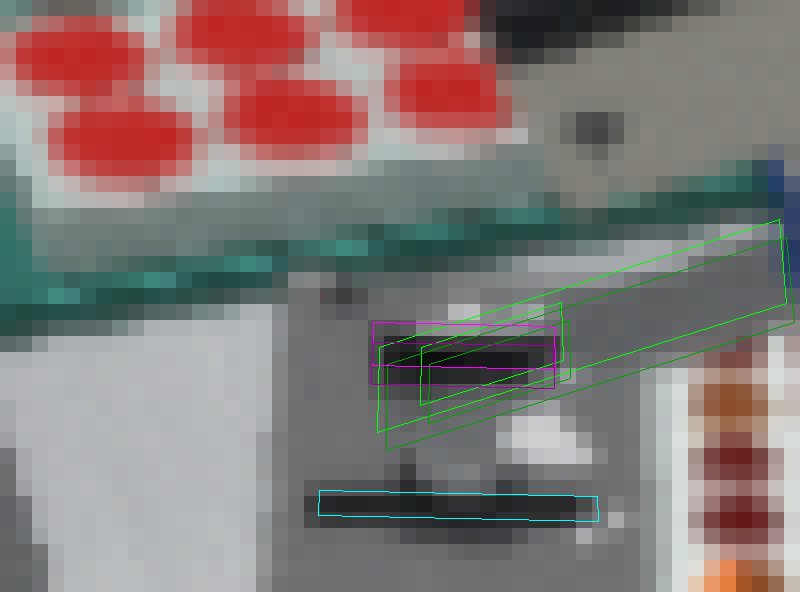

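```bash
python3 -m inch '[0.07,-0.02,-0.13,0.3,0.9,0,-1, 0.14,-0.04,-0.27,0.5,1.9,0,-1, 0.17,-0.05,-0.34,0.6,2.4,0,-1, 0.21,-0.05,-0.4,0.7,2.9,0,-1, 0.24,-0.06,-0.47,0.8,3.4,0,-1]'; python3 - <<'E'
from ov import *
F(4);print(tosh(barpt(-87.25)).round(2),tosh(barpt(98)).round(2))
swing([18,17,16.5,16,15.5])
E
```

```text
time: 16.55
tool_pos: [583.8, 34.5, 159.2]
tcp_rot: [-3.141, 0.322, 2.908]
contact_force: [-0.7, 0.4, -2.0]
grip_width: 9.9
F sh [-1.06  0.   -1.4 ] sd [0.27 0.49 0.17] M [ 0.174  0.568 -0.042] t 16.75
[-79.85   0.14 121.74] [ 95.85   0.28 180.44]
18 [ 0.03 -0.01 -0.07] [ 0.2  0.5 -0. ]
17 [ 0.1  -0.02 -0.21] [ 0.4  1.4 -0. ]
16.5 [ 0.13 -0.03 -0.28] [ 0.5  1.9 -0. ]
16 [ 0.16 -0.04 -0.35] [ 0.6  2.4 -0. ]
15.5 [ 0.18 -0.05 -0.42] [ 0.7  2.9 -0. ]
```

```bash
python3 -m inch '[0.03,-0.01,-0.07,0.2,0.5,0,-1, 0.1,-0.02,-0.21,0.4,1.4,0,-1, 0.13,-0.03,-0.28,0.5,1.9,0,-1, 0.16,-0.04,-0.35,0.6,2.4,0,-1, 0.18,-0.05,-0.42,0.7,2.9,0,-1]'; python3 - <<'E'
from ov import *
F(4);print(tosh(barpt(-87.25)).round(2),tosh(barpt(98)).round(2))
swing([15,14,13.5,13,12.5])
E
```

```text
time: 17.25
tool_pos: [585.6, 34.0, 155.0]
tcp_rot: [-3.141, 0.27, 2.908]
contact_force: [-1.3, 0.8, -1.9]
grip_width: 10.1
F sh [-1.11  0.51 -1.13] sd [0.23 0.41 0.25] M [ 0.208  0.53  -0.013] t 17.45
[-7.9810e+01  8.0000e-02  1.2167e+02] [ 98.72   0.2  171.14]
15 [ 0.03 -0.   -0.07] [ 0.2  0.5 -0. ]
14 [ 0.08 -0.01 -0.21] [ 0.4  1.4 -0. ]
13.5 [ 0.11 -0.02 -0.28] [ 0.5  1.9 -0. ]
13 [ 0.14 -0.03 -0.35] [ 0.6  2.4 -0. ]
12.5 [ 0.16 -0.03 -0.43] [ 0.7  2.9 -0. ]
```

```bash
python3 -m inch '[0.03,0,-0.07,0.2,0.5,0,-1, 0.08,-0.01,-0.21,0.4,1.4,0,-1, 0.11,-0.02,-0.28,0.5,1.9,0,-1, 0.14,-0.03,-0.35,0.6,2.4,0,-1, 0.16,-0.03,-0.43,0.7,2.9,0,-1]'; python3 - <<'E'
from ov import *
F(4);print(tosh(barpt(-87.25)).round(2),tosh(barpt(98)).round(2))
swing([12,11,10,9.5,9],z0=121)
E
```

```text
time: 17.95
tool_pos: [587.2, 33.7, 150.6]
tcp_rot: [-3.141, 0.218, 2.908]
contact_force: [-0.6, 0.8, -1.0]
grip_width: 9.8
F sh [-2.11 -0.3  -0.66] sd [0.48 0.32 0.63] M [ 0.167  0.542 -0.005] t 18.15
[-79.8    0.17 121.63] [101.05   0.28 161.74]
12 [ 0.02 -0.01 -0.14] [ 0.1  0.5 -0. ]
11 [ 0.07 -0.02 -0.28] [ 0.4  1.5 -0. ]
10 [ 0.12 -0.03 -0.43] [ 0.6  2.4 -0. ]
9.5 [ 0.14 -0.04 -0.5 ] [ 0.7  2.9 -0. ]
9 [ 0.16 -0.04 -0.58] [ 0.8  3.4 -0. ]
```

```bash
python3 -m inch '[0.02,-0.01,-0.14,0.1,0.5,0,-1, 0.07,-0.02,-0.28,0.4,1.5,0,-1, 0.11,-0.03,-0.43,0.6,2.4,0,-1, 0.12,-0.04,-0.5,0.7,2.9,0,-1, 0.12,-0.04,-0.58,0.8,3.4,0,-1]'; python3 - <<'E'
from ov import *
F(4);print(tosh(barpt(-87.25)).round(2),tosh(barpt(98)).round(2))
swing([8.5,8,7.5,7,6.5],xl=-6.4,z0=120.5)
E
```

```text
time: 18.65
tool_pos: [588.5, 33.3, 144.7]
tcp_rot: [-3.141, 0.157, 2.908]
contact_force: [-1.4, 0.7, -1.6]
grip_width: 9.6
F sh [-1.36  0.59 -0.97] sd [0.2  0.45 0.56] M [ 0.124  0.394 -0.018] t 18.85
[-8.0070e+01  9.0000e-02  1.2091e+02] [102.88   0.2  149.95]
8.5 [-0.01  0.01 -0.12] [ 0.2  0.5 -0. ]
8 [ 0.01  0.   -0.19] [ 0.3  1.  -0. ]
7.5 [ 0.03 -0.   -0.27] [ 0.4  1.5 -0. ]
7 [ 0.05 -0.01 -0.34] [ 0.5  2.  -0. ]
6.5 [ 0.06 -0.01 -0.42] [ 0.6  2.4 -0. ]
```

```bash
python3 -m inch '[-0.02,0.01,-0.12,0.2,0.5,0,-1, -0.02,0.01,-0.19,0.3,1,0,-1, -0.01,0.01,-0.27,0.4,1.5,0,-1, 0,0,-0.34,0.5,2,0,-1, 0,0,-0.42,0.6,2.4,0,-1]'; python3 - <<'E'
from ov import *
F(4);print(tosh(barpt(-87.25)).round(2),tosh(barpt(98)).round(2),tosh(barpt(-74,0,2)).round(2))
swing([6,5.5,5],xl=-7,z0=119.2)
a=bot.capture("side")[:,:,::-1]
cv2.imwrite("pics/f_side.png",a);ov(a,"pics/f2.png",312,150,100,60,8)
E
```

```text
time: 19.35
tool_pos: [588.6, 33.2, 140.6]
tcp_rot: [-3.141, 0.114, 2.908]
contact_force: [0.3, 0.8, -1.6]
grip_width: 9.6
F sh [ 0.4   0.13 -1.73] sd [0.32 0.36 0.56] M [0.071 0.13  0.001] t 19.55
[-8.0970e+01  5.0000e-02  1.2028e+02] [103.07   0.15 141.4 ] [-6.8040e+01  6.0000e-02  1.2378e+02]
6 [ 0.02  0.01 -0.19] [ 0.1  0.5 -0. ]
5.5 [ 0.03  0.   -0.26] [ 0.3  1.  -0. ]
5 [ 0.05 -0.   -0.34] [ 0.4  1.5 -0. ]
```

View pics/f2.png

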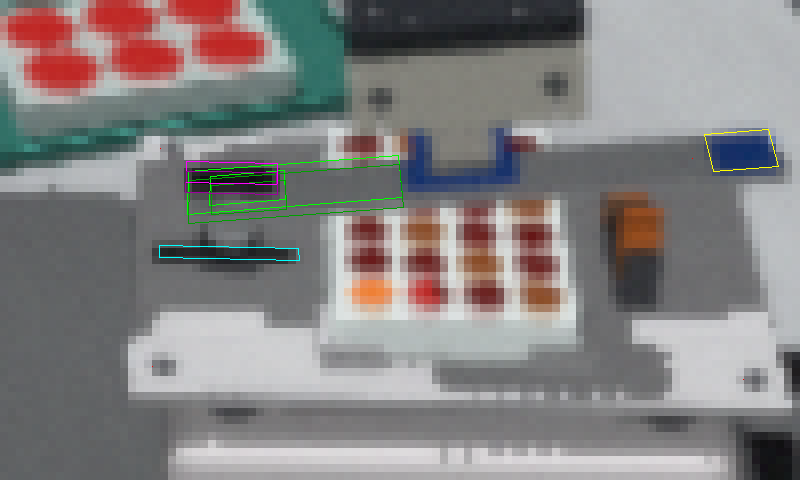

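```bash
python3 -m inch '[0.02,0,-0.1,0.1,0.5,0,-1, 0.03,0,-0.19,0.2,0.9,0,-1, 0.05,0,-0.34,0.4,1.5,0,-1, -0.05,0.02,-0.34,0.4,1.5,0,-1, -0.2,0.06,-0.34,0.4,1.5,0,-1]'; python3 - <<'E'
from ov import *
F(4);print(tosh(barpt(-87.25)).round(2),tosh(barpt(98)).round(2),tosh(barpt(-74,0,2)).round(2))
swing([4.9,4.8,4.7],xl=-9.5,z0=118.3,y=0)
E
```

```text
time: 20.1
tool_pos: [586.4, 33.8, 137.0]
tcp_rot: [3.141, 0.087, 2.908]
contact_force: [-0.1, 0.3, -1.6]
grip_width: 9.8
F sh [-0.37  0.12 -1.58] sd [0.84 0.35 0.33] M [0.057 0.066 0.021] t 20.3
[-83.68   0.22 119.33] [100.86   0.32 135.5 ] [-70.66   0.23 122.48]
4.9 [ 0.01 -0.03 -0.12] [-0.   0.1 -0. ]
4.8 [ 0.02 -0.03 -0.13] [ 0.   0.2 -0. ]
4.7 [ 0.02 -0.03 -0.15] [ 0.   0.3 -0. ]
```

```bash
python3 -m inch '[0,-0.02,-0.03,0,0,0,-1, 0,-0.02,-0.06,0,0.1,0,-1, 0,-0.02,-0.1,0,0.2,0,-1, 0,-0.02,-0.1,0,0.2,0,-1, 0,-0.02,-0.1,0,0.2,0,-1]'; python3 - <<'E'
from ov import *
F(4);print(tosh(barpt(-87.25)).round(2),tosh(barpt(98)).round(2),tosh(barpt(-74,0,2)).round(2),tosh(barpt(65)).round(2))
E
```

```text
time: 20.8
tool_pos: [586.3, 33.7, 136.2]
tcp_rot: [-3.141, 0.084, 2.908]
contact_force: [-0.7, 0.1, -1.6]
grip_width: 10.2
F sh [ 0.25  0.13 -1.78] sd [0.55 0.38 0.22] M [ 0.049  0.104 -0.004] t 21.0
[-8.371e+01  1.000e-02  1.186e+02] [100.89   0.14 134.13] [-7.0670e+01  2.0000e-02  1.2171e+02] [6.8010e+01 1.1000e-01 1.3136e+02]
```

```bash
python3 -m inch '[0,0,-0.03,0,0.1,0,-1, 0,0,-0.06,0,0.2,0,-1, 0,0,-0.1,0,0.3,0,-1, 0,0,-0.1,0.1,0.4,0,-1, 0,0,-0.1,0.1,0.4,0,-1]'; python3 - <<'E'
from ov import *
F(4);print(tosh(barpt(-87.25)).round(2),tosh(barpt(98)).round(2),tosh(barpt(-74,0,2)).round(2),tosh(barpt(65)).round(2))
E
```

```text
time: 21.5
tool_pos: [586.4, 33.7, 135.3]
tcp_rot: [-3.141, 0.077, 2.908]
contact_force: [0.3, -0.2, -1.8]
grip_width: 9.8
F sh [ 0.14  0.46 -1.92] sd [0.19 0.8  0.28] M [0.058 0.055 0.006] t 21.7
[-8.3840e+01  4.0000e-02  1.1823e+02] [100.87   0.16 132.44] [-7.0780e+01  5.0000e-02  1.2124e+02] [ 67.97   0.14 129.91]
```

```bash
python3 -m inch '[0,0,-0.02,0,0,0,-1, 0,0,-0.04,0,0.1,0,-1, 0,0,-0.06,0,0.1,0,-1, 0,0,-0.06,0,0.1,0,-1, 0,0,-0.06,0,0.1,0,-1]'; python3 - <<'E'
from ov import *
F(4);print(tosh(barpt(-87.25)).round(2),tosh(barpt(98)).round(2),tosh(barpt(-74,0,2)).round(2),tosh(barpt(65)).round(2))
E
```

```text
time: 22.2
tool_pos: [586.4, 33.8, 134.8]
tcp_rot: [-3.141, 0.075, 2.908]
contact_force: [0.9, 0.5, -0.4]
grip_width: 9.6
F sh [-0.21  0.56  0.04] sd [0.49 0.58 0.29] M [0.124 0.006 0.032] t 22.4
[-8.3790e+01  5.0000e-02  1.1785e+02] [100.93   0.18 131.79] [-7.0730e+01  6.0000e-02  1.2084e+02] [ 68.03   0.16 129.31]
```

```bash
python3 -m inch '[0,0,0,0,0,0,-0.7, 0,0,0,0,0,0,-0.6, 0,0,0,0,0,0,-0.5, 0,0,0,0,0,0,-0.4, 0,0,0,0,0,0,-0.4]' && python3 -m inch '[0,0,1,0,0,0,-0.4, 0,0,2.5,0,0,0,-0.4, 0,0,4,0,0,0,-0.4, 0,0,5.5,0,0,0,-0.4, 0,0,6,0,0,0,-0.4]'; python3 - <<'E'
from ov import *
F(2)
for n in("side","top"):
    a=bot.capture(n)[:,:,::-1];cv2.imwrite(f"pics/h_{n}.png",a)
a=cv2.imread("pics/h_side.png");cv2.imwrite("pics/h1.png",cv2.resize(a[130:210,312:432],None,fx=6.6,fy=6.6,interpolation=cv2.INTER_CUBIC))
E
```

```text
time: 22.9
tool_pos: [586.4, 33.7, 134.8]
tcp_rot: [-3.141, 0.075, 2.908]
contact_force: [-0.2, 0.7, -0.4]
grip_width: 27.4
time: 23.4
tool_pos: [587.3, 33.7, 197.3]
tcp_rot: [3.141, 0.079, 2.908]
contact_force: [0.6, -0.1, 0.2]
grip_width: 27.7
F sh [-0.3  -0.35  0.12] sd [0.36 0.68 0.52] M [0.038 0.051 0.007] t 23.5
```

View pics/h1.png

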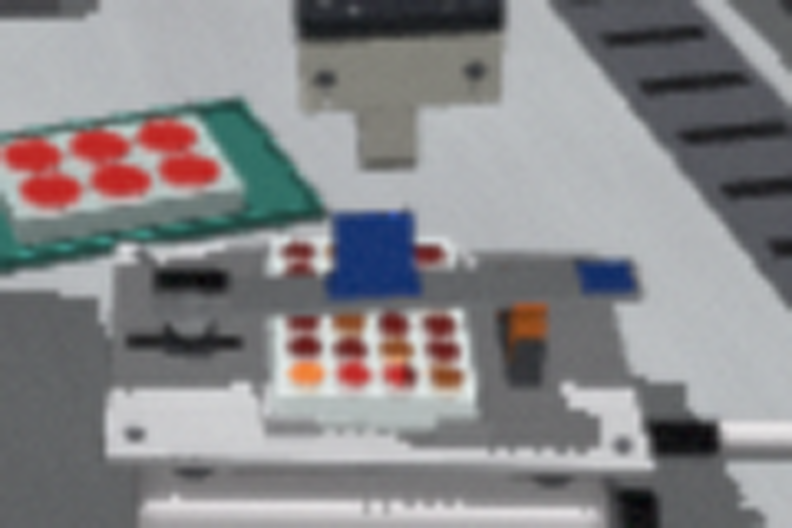

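```bash
python3 - <<'E'
from h import *
print(proj("side",sh(100.9,0.2,135.8)))
p,r=rel(sh(101.5,0.1,150),toolR(0));print(sh(101.5,.1,150),p.round(2),r.round(2))
E
```

```text
[403.10523714 171.19339525]
[682.75992643  10.77486538 150.        ] [ 9.67 -2.3  -4.44] [ 1.02  4.15 -0.04]
```

```bash
python3 -m inch '[2.4,-0.6,0,0.5,2,0,-1, 4.8,-1.2,0,1,4.1,0,-1, 7.3,-1.7,0,1,4.1,0,-1, 9.7,-2.3,0,1,4.1,0,-1, 9.7,-2.3,-1.5,1,4.1,0,-1]' && python3 -m inch '[0,0,-0.5,0,0,0,-1, 0,0,-1,0,0,0,-1, 0,0,-1.5,0,0,0,-1, 0,0,-2,0,0,0,-1, 0,0,-2,0,0,0,-1]'; python3 - <<'E'
from h import *
F(4);p,r=rel(sh(101.5,0.1,138),toolR(0));print(p.round(2),r.round(2))
a=bot.capture("side")[:,:,::-1]
cv2.imwrite("pics/i1.png",cv2.resize(a[130:210,340:460],None,fx=6.6,fy=6.6,interpolation=cv2.INTER_CUBIC))
E
```

```text
time: 24.1
tool_pos: [685.9, 9.6, 179.2]
tcp_rot: [3.142, 0.004, 2.907]
contact_force: [-0.0, -0.3, 1.0]
grip_width: 0.4
time: 24.6
tool_pos: [685.4, 9.8, 158.7]
tcp_rot: [-3.142, 0.003, 2.908]
contact_force: [0.2, 0.7, 0.0]
grip_width: 0.5
F sh [ 0.18 -0.19  0.12] sd [0.48 0.21 0.3 ] M [0.025 0.022 0.013] t 24.8
[-0.33  0.11 -2.18] [0.06 0.29 0.01]
```

View pics/i1.png

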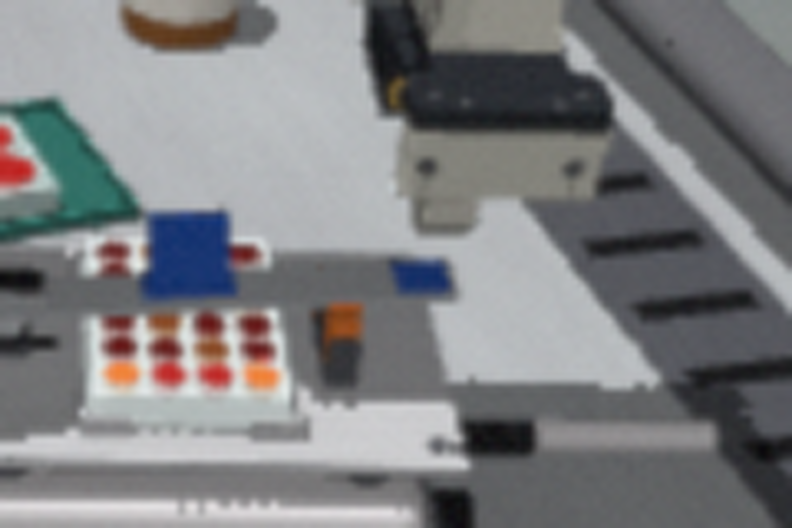

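```bash
python3 -m inch '[-0.1,0.05,-0.5,0,0.3,0,-1, -0.3,0.1,-1,0,0.3,0,-1, -0.3,0.1,-1.5,0,0.3,0,-1, -0.3,0.1,-1.9,0,0.3,0,-1, -0.3,0.1,-1.9,0,0.3,0,-1]';  python3 -c "
from h import *
F(3);o=bot.get_obs();print(tosh(o['tool_pos']).round(2))"
```

```text
time: 25.35
tool_pos: [682.6, 10.7, 139.7]
tcp_rot: [-3.14, -0.002, 2.908]
contact_force: [0.4, 0.3, -0.4]
grip_width: 0.5
F sh [0.3  0.13 0.01] sd [0.4  0.54 0.19] M [ 0.019  0.011 -0.021] t 25.5
[1.0202e+02 4.0000e-02 1.4082e+02]
```

```bash
for i in 1; do python3 -m inch '[0,0,-0.1,0,0,0,-1, 0,0,-0.2,0,0,0,-1, 0,0,-0.3,0,0,0,-1, 0,0,-0.4,0,0,0,-1, 0,0,-0.4,0,0,0,-1]'; done; python3 -c "
from h import *
F(3);o=bot.get_obs();print(tosh(o['tool_pos']).round(2))"
```

```text
time: 26.0
tool_pos: [683.2, 10.6, 136.7]
tcp_rot: [-3.141, 0.0, 2.907]
contact_force: [0.4, -0.1, 0.2]
grip_width: 0.1
F sh [ 0.3  -0.29  0.05] sd [0.23 0.49 0.31] M [ 0.038 -0.01   0.003] t 26.15
[1.0200e+02 1.0000e-01 1.3686e+02]
```

```bash
python3 -m inch '[0,0,-0.05,0,0,0,-1, 0,0,-0.1,0,0,0,-1, 0,0,-0.15,0,0,0,-1, 0,0,-0.15,0,0,0,-1, 0,0,-0.15,0,0,0,-1]';  python3 -c "
from h import *
F(3);o=bot.get_obs();print(tosh(o['tool_pos']).round(2))"
```

```text
time: 26.65
tool_pos: [683.4, 10.6, 135.6]
tcp_rot: [-3.141, 0.001, 2.907]
contact_force: [-0.6, -0.1, 2.2]
grip_width: 0.4
F sh [0.01 0.2  2.07] sd [0.26 0.25 0.49] M [ 0.012 -0.034  0.028] t 26.8
[1.0214e+02 4.0000e-02 1.3551e+02]
```

```bash
python3 -m inch '[0,0,-0.05,0,0,0,-1, 0,0,-0.1,0,0,0,-1, 0,0,-0.15,0,0,0,-1, 0,0,-0.15,0,0,0,-1, 0,0,-0.15,0,0,0,-1]';  python3 -c "
from h import *
F(3);o=bot.get_obs();print(tosh(o['tool_pos']).round(2))"
```

```text
time: 27.3
tool_pos: [683.5, 10.5, 134.1]
tcp_rot: [-3.141, 0.001, 2.907]
contact_force: [0.7, -0.8, 1.9]
grip_width: 0.5
F sh [0.37 0.17 2.45] sd [0.34 0.15 0.24] M [-0.026 -0.162 -0.022] t 27.45
[1.0224e+02 1.0000e-01 1.3409e+02]
```

```bash
python3 -m inch '[0,0,-0.05,0,0,0,-1, 0,0,-0.1,0,0,0,-1, 0,0,-0.15,0,0,0,-1, 0,0,-0.15,0,0,0,-1, 0,0,-0.15,0,0,0,-1]';  python3 -c "
from h import *
F(3);o=bot.get_obs();print(tosh(o['tool_pos']).round(2))"
```

```text
time: 27.95
tool_pos: [683.6, 10.5, 132.9]
tcp_rot: [-3.141, 0.002, 2.907]
contact_force: [-0.1, 0.3, 5.2]
grip_width: 0.7
F sh [0.   0.13 5.21] sd [0.52 0.24 0.2 ] M [-0.015 -0.046  0.013] t 28.1
[1.0237e+02 9.0000e-02 1.3286e+02]
```

```bash
python3 -m inch '[0,0,-0.05,0,0,0,-1, 0,0,-0.1,0,0,0,-1, 0,0,-0.1,0,0,0,-1, 0,0,-0.1,0,0,0,-1, 0,0,-0.1,0,0,0,-1]';  python3 -c "
from h import *
F(2);o=bot.get_obs();print(tosh(o['tool_pos']).round(2))"
```

```text
time: 28.6
tool_pos: [683.7, 10.6, 132.2]
tcp_rot: [-3.141, 0.002, 2.907]
contact_force: [0.2, 0.3, 4.5]
grip_width: 0.4
F sh [-0.24 -0.02  5.12] sd [0.18 0.08 0.26] M [-0.033 -0.038  0.001] t 28.7
[1.0248e+02 1.1000e-01 1.3217e+02]
```

```bash
python3 -m inch '[0,0,-0.05,0,0,0,-1, 0,0,-0.1,0,0,0,-1, 0,0,-0.1,0,0,0,-1, 0,0,-0.1,0,0,0,-1, 0,0,-0.1,0,0,0,-1]';  python3 -c "
from h import *
F(2);o=bot.get_obs();print(tosh(o['tool_pos']).round(2))"
```

```text
time: 29.2
tool_pos: [683.8, 10.6, 131.5]
tcp_rot: [-3.141, 0.002, 2.907]
contact_force: [-0.6, -0.2, 5.2]
grip_width: 0.3
F sh [-0.19 -0.05  6.31] sd [0.17 0.55 0.53] M [0.007 0.033 0.043] t 29.3
[102.51   0.14 131.52]
```

```bash
python3 -m inch '[0,0,-0.05,0,0,0,-1, 0,0,-0.1,0,0,0,-1, 0,0,-0.15,0,0,0,-1, 0,0,-0.15,0,0,0,-1, 0,0,-0.15,0,0,0,-1]';  python3 -c "
from h import *
F(2);o=bot.get_obs();print(tosh(o['tool_pos']).round(2))"
```

```text
time: 29.8
tool_pos: [683.9, 10.6, 130.5]
tcp_rot: [-3.141, 0.003, 2.908]
contact_force: [-0.1, 0.6, 5.5]
grip_width: 0.3
F sh [-0.1   0.12  6.42] sd [0.02 0.21 0.01] M [0.022 0.055 0.006] t 29.9
[102.67   0.16 130.52]
```

```bash
python3 -m inch '[0,0,-0.05,0,0,0,-1, 0,0,-0.1,0,0,0,-1, 0,0,-0.15,0,0,0,-1, 0,0,-0.15,0,0,0,-1, 0,0,-0.15,0,0,0,-1]';  python3 -c "
from h import *
F(2);o=bot.get_obs();print(tosh(o['tool_pos']).round(2))"
```

```text
time: 30.4
tool_pos: [684.0, 10.6, 129.7]
tcp_rot: [-3.141, 0.004, 2.908]
contact_force: [0.3, 0.2, 6.9]
grip_width: 0.4
F sh [-0.87 -0.17  6.69] sd [0.26 0.73 0.04] M [ 0.013  0.092 -0.013] t 30.5
[102.78   0.23 129.66]
```

```bash
python3 -m inch '[-0.01,0,-0.05,0,0,0,-1, -0.02,0,-0.1,0,0,0,-1, -0.02,0,-0.15,0,0,0,-1, -0.03,0,-0.2,0,0,0,-1, -0.03,0,-0.2,0,0,0,-1]';  python3 -c "
from h import *
F(2);o=bot.get_obs();print(tosh(o['tool_pos']).round(2))"
```

```text
time: 31.0
tool_pos: [683.6, 10.5, 127.2]
tcp_rot: [-3.141, 0.003, 2.908]
contact_force: [-0.0, -0.5, 0.8]
grip_width: 0.0
F sh [-0.43  0.31  0.11] sd [0.1  0.09 0.07] M [ 0.063 -0.038 -0.015] t 31.1
[1.0189e+02 8.0000e-02 1.2675e+02]
```

```bash
python3 -m inch '[-0.01,0,-0.05,0,0,0,-1, -0.02,0,-0.1,0,0,0,-1, -0.02,0,-0.15,0,0,0,-1, -0.03,0,-0.2,0,0,0,-1, -0.03,0,-0.2,0,0,0,-1]';  python3 - <<'E'
from h import *
F(2);o=bot.get_obs();print(tosh(o['tool_pos']).round(2))
a=bot.capture("side")[:,:,::-1]
cv2.imwrite("pics/j1.png",cv2.resize(a[130:210,320:440],None,fx=6.6,fy=6.6,interpolation=cv2.INTER_CUBIC))
E
```

```text
time: 31.6
tool_pos: [682.7, 10.8, 124.7]
tcp_rot: [-3.141, 0.001, 2.908]
contact_force: [0.4, -0.2, 1.7]
grip_width: 0.5
F sh [-0.87  0.81  1.55] sd [0.3  0.08 0.02] M [ 0.134  0.041 -0.004] t 31.7
[101.49   0.13 124.71]
```

View pics/j1.png

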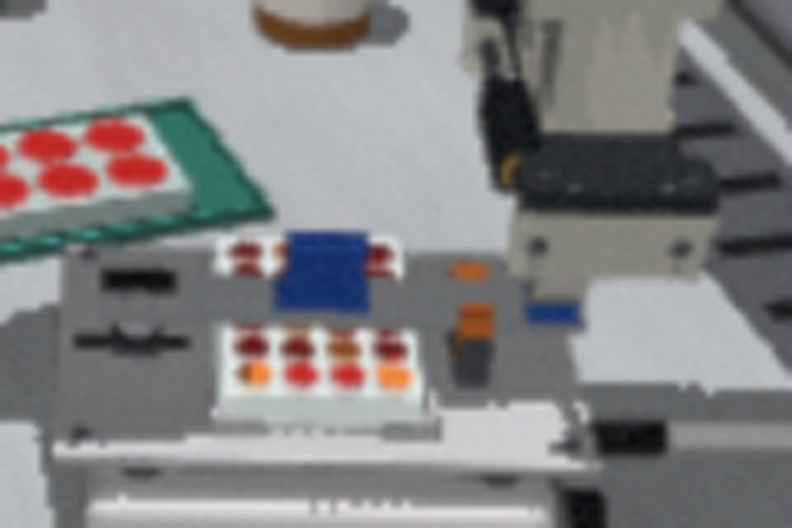

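```bash
python3 -m inch '[0,0,-0.03,0,0,0,-1, 0,0,-0.06,0,0,0,-1, 0,0,-0.1,0,0,0,-1, 0,0,-0.1,0,0,0,-1, 0,0,-0.1,0,0,0,-1]';  python3 -c "
from h import *
F(2);o=bot.get_obs();print(tosh(o['tool_pos']).round(2))"
```

```text
time: 32.25
tool_pos: [682.8, 10.9, 123.7]
tcp_rot: [-3.141, 0.002, 2.908]
contact_force: [-0.4, 1.5, 2.0]
grip_width: 0.6
F sh [0.13 1.28 1.86] sd [0.06 0.59 0.17] M [ 0.221 -0.079 -0.039] t 32.35
[101.56   0.18 123.71]
```

```bash
python3 -m inch '[0,0,-0.03,0,0,0,-1, 0,0,-0.06,0,0,0,-1, 0,0,-0.1,0,0,0,-1, 0,0,-0.1,0,0,0,-1, 0,0,-0.1,0,0,0,-1]';  python3 -c "
from h import *
F(2);o=bot.get_obs();print(tosh(o['tool_pos']).round(2))"
```

```text
time: 32.85
tool_pos: [682.6, 10.6, 122.4]
tcp_rot: [-3.141, 0.001, 2.907]
contact_force: [0.8, -0.1, 0.3]
grip_width: 0.3
F sh [ 0.48 -0.06  0.14] sd [0.58 0.12 0.47] M [0.018 0.054 0.003] t 32.95
[ 1.0138e+02 -6.0000e-02  1.2237e+02]
```

```bash
python3 -m inch '[0,0,-0.03,0,0,0,-1, 0,0,-0.06,0,0,0,-1, 0,0,-0.08,0,0,0,-1, 0,0,-0.08,0,0,0,-1, 0,0,-0.08,0,0,0,-1]';  python3 -c "
from h import *
F(3);o=bot.get_obs();print(tosh(o['tool_pos']).round(2))"
```

```text
time: 33.45
tool_pos: [682.7, 10.6, 121.9]
tcp_rot: [-3.141, 0.001, 2.908]
contact_force: [-1.8, 0.4, 3.6]
grip_width: 0.5
F sh [-0.87 -0.1   4.22] sd [0.33 0.42 0.22] M [ 0.072  0.187 -0.003] t 33.6
[ 1.0149e+02 -7.0000e-02  1.2177e+02]
```

```bash
python3 -m inch '[0,0,-0.03,0,0,0,-1, 0,0,-0.06,0,0,0,-1, 0,0,-0.08,0,0,0,-1, 0,0,-0.08,0,0,0,-1, 0,0,-0.08,0,0,0,-1]';  python3 -c "
from h import *
F(3);o=bot.get_obs();print(tosh(o['tool_pos']).round(2))"
```

```text
time: 34.1
tool_pos: [682.8, 10.6, 121.4]
tcp_rot: [-3.141, 0.002, 2.908]
contact_force: [-1.5, 0.1, 6.6]
grip_width: 0.4
F sh [-1.03 -0.19  5.51] sd [0.58 0.25 0.43] M [ 0.083  0.283 -0.004] t 34.25
[ 1.0158e+02 -7.0000e-02  1.2134e+02]
```

```bash
python3 -m inch '[0,0,1,0,0,0,-1, 0,0,4,0,0,0,-1, 0,0,8,0,0,0,-1, 0,0,12,0,0,0,-1, 0,0,14,0,0,0,-1]' && python3 -m inch '[-1,-4.5,0,0,0,0,-1, -2,-9.2,0,0,0,0,-1, -3,-14,0,0,0,0,-1, -4,-18.5,0,0,0,0,-1, -5,-23,0,0,0,0,-1]'; python3 - <<'E'
from h import *
for n in("side","top"):
    a=bot.capture(n)[:,:,::-1];cv2.imwrite(f"pics/k_{n}.png",a)
s=cv2.imread("pics/k_side.png");t=cv2.imread("pics/k_top.png")
cv2.imwrite("pics/k1.png",cv2.resize(s[150:215,315:435],None,fx=6.6,fy=6.6,interpolation=cv2.INTER_CUBIC))
cv2.imwrite("pics/k2.png",cv2.resize(t[100:200,260:350],None,fx=6,fy=6,interpolation=cv2.INTER_CUBIC))
for n,im,(x,y,w,h) in(("side",s,(370,150,55,60)),("top",t,(280,105,50,40))):
    c=im[y:y+h,x:x+w].astype(int);B,G,R=c[...,0],c[...,1],c[...,2]
    for p,q in blobs((B>1.4*G)&(B>60),(x,y),12): print(n,p.round(2),q[4],tosh(ray(n,*p,122)).round(1))
    print(n,"pred",[proj(n,sh(98+3,0,z)).round(2) for z in(122,126,133)])
E
```

```text
time: 34.75
tool_pos: [683.7, 10.4, 265.7]
tcp_rot: [-3.141, 0.007, 2.907]
contact_force: [-0.2, -0.4, -0.5]
grip_width: 0.2
time: 35.25
tool_pos: [632.9, -221.3, 265.6]
tcp_rot: [-3.141, 0.007, 2.908]
contact_force: [0.7, 0.1, -0.5]
grip_width: 0.6
side [372.17 170.06] 69 [ 17.5  24.9 122. ]
side [403.11 176.03] 38 [102.2  -3.3 122. ]
side pred [array([402.52, 175.38]), array([402.7 , 174.18]), array([403.02, 172.08])]
top [314.41 116.12] 49 [100.6  -0.5 122. ]
top [307.55 142.27] 22 [ 17.6   2.5 122. ]
top pred [array([314.27, 115.94]), array([314.24, 115.57]), array([314.2 , 114.91])]
```

View pics/k1.png

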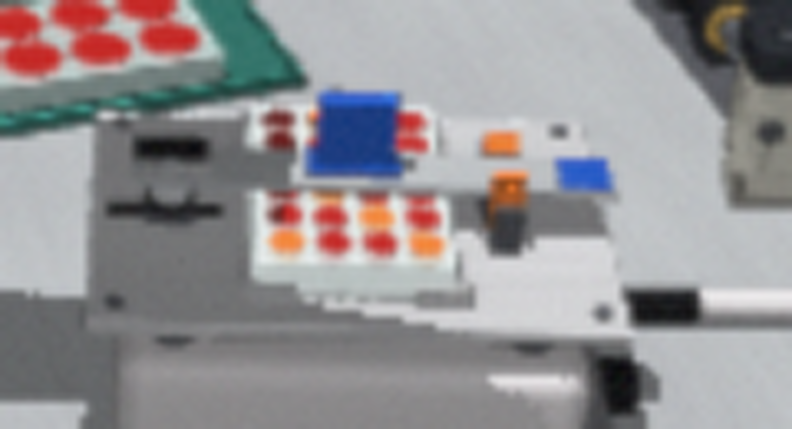

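View pics/k2.png

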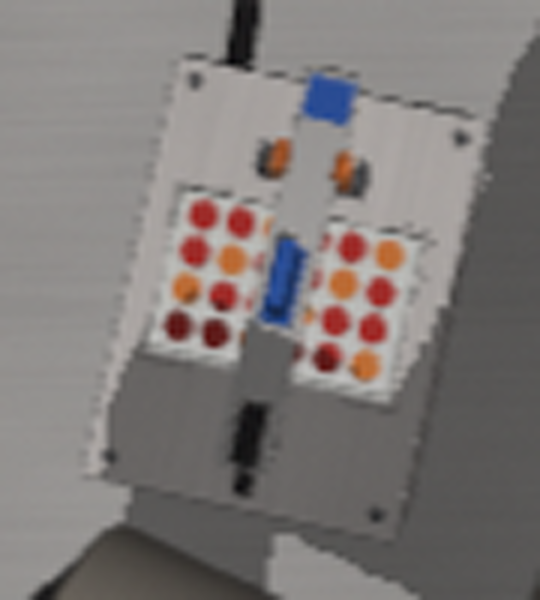

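```bash
python3 - <<'E'
from h import *
s=cv2.imread("pics/k_side.png");x0,y0,w,h,k=332,160,80,35,10
def draw(lift,name):
    a=cv2.resize(s[y0:y0+h,x0:x0+w],None,fx=k,fy=k,interpolation=cv2.INTER_NEAREST)
    def P(x,y,z):
        X=x+3.0; return sh(X,y,118+z+lift*(65-X)/139)
    def pl(Q,c):
        q=np.array([(proj("side",p)-(x0,y0)+.5)*k for p in Q]).astype(int);cv2.polylines(a,[q.reshape(-1,1,2)],True,c,1)
    pl([P(x,y,4) for x,y in((-95.25,-14),(112,-14),(112,14),(-95.25,14))],(0,255,0))
    pl([P(x,-14,0) for x in(-95.25,112)],(0,160,0))
    pl([P(x,y,38) for x,y in((-17,-5),(17,-5),(17,5),(-17,5))],(0,255,255))
    pl([P(x,y,4) for x,y in((87,-12),(109,-12),(109,12),(87,12))],(0,255,255))
    return a
cv2.imwrite("pics/m.png",np.vstack([draw(0,0)[:300],draw(6,0)[:300]]))
E
```

```text
(no output)
```

View pics/m.png

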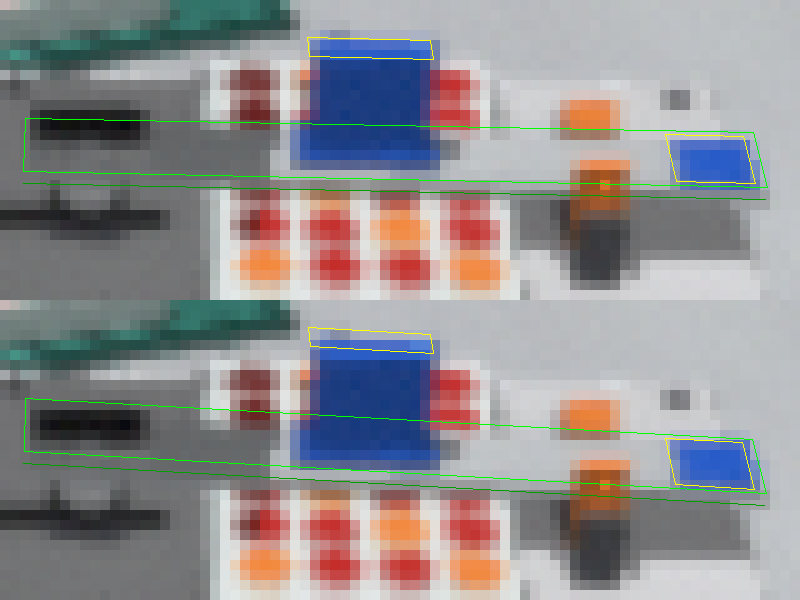

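```bash
python3 - <<'E'
from h import *
for f in("top0","k_top"):
    t=cv2.imread(f"pics/{f}.png");x,y,w,h=282,128,12,35
    # plate left well columns centroid + six-well
    for nm,(x,y,w,h) in(("wells",(283,128,14,32)),("six",(195,145,40,50))):
        c=t[y:y+h,x:x+w].astype(int);m=(c[...,2]>1.7*c[...,0])&(c[...,2]>70);ys,xs=np.nonzero(m);print(f,nm,xs.mean()+x,ys.mean()+y,m.sum())
print(bot.close_job())
E
```

```text
top0 wells 292.314606741573 146.77528089887642 89
top0 six 213.66937119675455 170.15415821501014 493
k_top wells 292.37974683544303 146.0 79
k_top six 213.66937119675455 170.15415821501014 493
the job is handed in; nothing more can be done
None
```

The bar is on: its eye is round the post's stem under the head and its pad end is snapped into the orange clip. I handed the job in at about 35 s of the 72 s; no verdict came back.

**What I did**
- I lifted the bar by its blue tab and tilted it 35°. I slid the eye's low edge under the head until it touched the stem, at about 1.7 N.
- I swung the bar level about that edge with about 1 to 2 N on the stem and laid it on the saddle and jaws.
- I released the tab and pressed the pad with shut fingers. The clip gave way at about 7 N. It went home in two stages, stopping at about 124.7 mm before dropping fully.

**Last checks**
- **Pad height:** the fingers met the pad solidly at about 122 mm. I pushed on to about 5.5 N, so the highest averaged force I read on the shaker was about 7 N.
- **Seating in the picture:** the side view fits a level, seated bar, and both jaws stand beside it. The view would show a raised eye end of about 6 mm, and there was none. The head lies over the eye.
- **Plates:** the spare plate did not move. The well plate's red and orange wells shifted 0.8 pixel (about 2.5 mm) along the shaker. The arm's shadow changed which well pixels were counted, so I take this as a measuring effect, but I did not rule out a small real shift.
- **Camera disagreement:** on the pad's sideways position the side view gave −3.3 mm and the top view −0.5 mm. Both are inside the 8 mm limit.
- **Not measured:** I never read the post's lean directly. From the forces I estimate about 0.03 rad at most.

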